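Daily check of a rapid-test reader: run the check plate in the free bay

TASK

Do the daily check of the three-bay rapid-test reader: two bays are busy with running test cassettes, so slide the check plate, blade first, into the one bay that is free, fully home until the shoulder of its grip is against the reader's front. Then, with the plate home, press the start key above that same bay and let it spring back. Leave the running cassettes, the other two keys and the other things on the bench alone.

Things in the scene. Friction and masses are not known exactly. Their poses are not given: they have to be found in the camera images.
- plate_grip (a point): check plate, flat on the worktop: metal blade 60 mm long, 24 wide, 5 thick, in front of a grey ribbed grip 46 mm long, 36 wide, 24 high; undersides in one plane; about 0.09 kg. Point: centre of the grip, 12 mm above the underside; x along the blade to its tip, y across the grip (flat sides to pinch), z up. The shoulder (grip ends, blade begins) is 23 mm ahead in x
- plate_tip (a point): middle of the check plate's blade tip, on its underside, 83 mm ahead of and 12 mm below plate_grip; axes as plate_grip. It is 60 mm past the bay's reference point (in the bay's x) when the grip's shoulder stands against the reader's front face
- reader: the reader, fixed: white box 130 mm deep, 212 wide, 122 high; origin under its centre, x away from its upright front face, y left. A visor 8 mm thick, underside 54 mm above the slot floors, stands 14 mm out of the front over the three mouths (64 mm apart): a gripper pointing straight down does not fit there, it must lean back (top towards the robot) by about 30 to 45 degrees
- bay_left (a point): reference point of the left bay: middle of the slot mouth in the plane of the reader's front face, on the slot floor (50 mm above the worktop). x points straight into the slot, y to the left, z up. The slot is level, 28 mm wide, 8.5 high, 70 deep, and flares to 34 x 14.5 mm over the first 8 mm at its mouth
- bay_middle (a point): reference point of the middle bay: middle of the slot mouth in the plane of the reader's front face, on the slot floor (50 mm above the worktop). x points straight into the slot, y to the left, z up. The slot is level, 28 mm wide, 8.5 high, 70 deep, and flares to 34 x 14.5 mm over the first 8 mm at its mouth
- bay_right (a point): reference point of the right bay: middle of the slot mouth in the plane of the reader's front face, on the slot floor (50 mm above the worktop). x points straight into the slot, y to the left, z up. The slot is level, 28 mm wide, 8.5 high, 70 deep, and flares to 34 x 14.5 mm over the first 8 mm at its mouth
- cassette_1_middle (a point): first test cassette that is running in one of the bays: flat white plastic, 86 x 24 x 5 mm. This point is its centre, x along its length. It is pushed 60 mm into its bay and 26 mm of it sticks out of the front face; it lies on the slot floor
- cassette_2_middle (a point): second test cassette that is running in one of the bays: flat white plastic, 86 x 24 x 5 mm. This point is its centre, x along its length. It is pushed 60 mm into its bay and 26 mm of it sticks out of the front face; it lies on the slot floor
- key_left_top (a point): start key over the left bay: centre of its top. Round grey push key, 22 mm across in a flat collar, on the reader's top deck 7 mm behind the front face, directly above its bay; pressed straight down
- key_middle_top (a point): start key over the middle bay: centre of its top. Round grey push key, 22 mm across in a flat collar, on the reader's top deck 7 mm behind the front face, directly above its bay; pressed straight down
- key_right_top (a point): start key over the right bay: centre of its top. Round grey push key, 22 mm across in a flat collar, on the reader's top deck 7 mm behind the front face, directly above its bay; pressed straight down
- key_left (a joint): travel of the start key over the left bay: 0 up, 0.005 m fully down, springs back; about 4 N when fully down
- key_middle (a joint): travel of the start key over the middle bay: 0 up, 0.005 m fully down, springs back; about 4 N when fully down
- key_right (a joint): travel of the start key over the right bay: 0 up, 0.005 m fully down, springs back; about 4 N when fully down
- spent_cassette: bystander: a spent white test cassette, 86 x 24 x 5 mm, flat on the worktop in front of the reader
- marker_black: bystander: black and white marker pen lying in front of the reader, 135 mm long, 20 mm high
- forceps: bystander: steel forceps lying left of the reader, 134 mm long, 9 mm high
- specimen_cup_3: bystander: specimen cup with a screw lid, 66 mm across, 58 mm high, on the right
- strip_canister_1: bystander: tall strip canister, 49 mm across, 98 mm high, right rear
There are look-alikes about, which are no part of the job. There is more than one size of the part that bears plate_grip; the job needs the larger.

How it is judged:
By the outcome, as a careful person would: the job done as asked, in the order asked, and still so for the second after the job is handed in, with the robot touching nothing.
It also fails if it takes over 54 s, if anything falls off the work surface, if the arm or the gripper's body presses on something with over 40 N, if the wrist force passes 120 N, or if a joint passes its speed limit or range.

ROBOT

A 6-joint arm with a two-finger parallel gripper is mounted at the origin on a cart in front of the work surface, level with it; the furniture and walls round the work are solid. World frame = base frame: x ahead of the robot, y to its left, z up, the work surface at z = 0. Lengths are in mm, angles in rad, forces in N, time in s.
With the tool pointing down it reaches from about 350 to 875 mm from the base axis. Payload 4.2 kg.
Tool frame: the origin (TCP) lies on the centre line of the jaws, within the pads' length; the fingertips stand 22 mm ahead of it and the grasp point (between the pads) lies 3 mm ahead of it (arm.nose_length is the distance from the TCP to the fingertips, in mm); z points along the fingers, x is the direction in which the jaws open and shut, and the axes are right-handed (so a half turn about z gives the same grasp; the last joint's range is limited). The gripper opens to 85 mm and grips with 20 to 120 N. Pads are 22 mm wide; open, the fingers measure 114 mm over their backs; the gripper's body (76 mm by 85 mm) begins 54 mm behind the grasp point. The pads swing forward as they close: fully open they stand 13 mm farther back than shut.
Start: joints at [-1.041, 0.385, 0.008, 0, -1.194, -0.259], TCP at [167.206, -602.197, 253.312] pointing down, gripper open.
Joint ranges: [-3.14, 3.14], [-1.21, 2.06], [-1.07, 1.41], [-3.16, 2.05], [-2.99, -0.16], [-3.1, 3.1]. Speed limits (rad/s): [2.79, 2.79, 3.14, 3.14, 3.14, 3.14].

INTERFACE

Orientations are given as a unit quaternion [x, y, z, w].
In Python, from bench import telemetry, get_image, workorder, nets, arm gives the robot as it stands.
- The arm moves only by the tool apply_moves, never from a script. Its argument "steps" is a list of rows, each an object with "hand": the opening, from 0 (shut) to 1 (fully open); "xyz": the shift along the tool's x, y, z in cm, a list of three; "delta_rot": the turn, a rotation vector about the tool's x, y, z in rad, a list of three. In form: [{"hand": hand, "xyz": [x, y, z], "delta_rot": [wx, wy, wz]}, ...]. A call has 1 to 12 rows; each row is the pose to reach, as a shift and turn from the pose commanded when the call began, along the tool's axes at that moment; what a row does not reach only later rows make up. A row lasts 1/12 s, in which the tool goes at most 41.7 mm and 7.16 degrees, less where a joint would pass 70% of its speed; a pose out of reach is approached as far as the arm can. A call with a gripper value outside its range is refused whole. The fingers move at their own pace and stop on an object; the grip force is fixed at half the most. Time passes only in rows, so rows that repeat a pose let the fingers close. It gives the time, the measured TCP pose, the force and the opening at its end, in the units of the state.
- telemetry.read_state(): the state, without advancing time (a new reading comes with each control period).
- get_image(name): name is "side" or "top"; returns a dict with "frame" (480x640x3 uint8, blue, green, red), "fx", "fy", "cx", "cy" (pixels), "origin" and "orientation" of the camera in the world. Camera axes: x right, y down, z forward; pixel columns grow to the right and rows downward; lengths in mm; the calibration is good to about 2 mm. A picture is of the moment at which its call begins. There is no depth.
- workorder.job_done(): hands the job in, once; it reports no verdict.
Trained networks look in a picture, given as the dict that the camera call returned (one of the last four; its "shot" number tells which), for a name from the list of things; names that differ only in an ending like _2 or _b are one class to them, and where a whole thing is asked for, a point or a joint stands for the part that bears it (a point fixed in the world has none). Each returns a list of dicts, best first, with "confidence" (0 to 1); they miss things now and then, are a little off and sometimes report something else, mostly with a low value. They report only what shows in the picture. A call takes as long as a camera call. They do not tell look-alikes from the thing itself.
- nets.recognise(picture, label): "xyz" ([x, y, z] in mm, in world coordinates, good to about 4 mm: the middle of the surface that is visible of it).
- nets.outline_of(picture, label): "pixels" (480x640 bool, what is visible of it).
- nets.pinpoint(picture, label): "xyz" ([x, y, z] in mm, in world coordinates, good to about 4 mm: a listed point, or the origin of a listed thing).
The state is a dict: "clock": time; "joints": joint angles; "joint_vel": joint speeds; "joint_efforts": joint torques, N m; "position": TCP position; "ee_rot": TCP orientation; "contact_force": force on the tool from outside, world axes, zero at the start; "wrist_torque": the same for the moment, N m; "gripper_width": finger opening in mm.
Only numpy, scipy, OpenCV 4.12 (cv2) and the standard library are available. Lean on these libraries where they do the work, as an engineer would, in place of code of your own. Each camera call takes 0.05 s, during which the arm holds its last target.

## Working session

There is one attempt and no reset: what is moved stays moved. The work goes in short steps, Python scripts to look and compute and a tool call to move; the robot and the scene stay as the last step left them, time stands still between calls to the robot, and variables do not carry over. Pictures are saved under pics/ and viewed, and the job is handed in when it is done.

Besides the shell and the picture viewer there is one more tool, called after "Emit:" as name(argument=value, ...) on one line, values as JSON. apply_moves: Moves the arm, as the interface text tells. Its arguments: {"type":"object","properties":{"steps":{"type":"array"}},"required":["steps"]}

```bash
ls; mkdir -p pics; python3 - <<'E'
from bench import telemetry, get_image, nets, arm
import cv2
s=telemetry.read_state()
print({k:s[k] for k in('clock','position','ee_rot','gripper_width','contact_force')}, arm.nose_length)
for n in('side','top'):
    p=get_image(n); cv2.imwrite(f'pics/{n}0.png',p['frame'])
    print(n,p['fx'],p['fy'],p['cx'],p['cy'],p['origin'],p['orientation'])
    for l in('plate_grip','plate_tip','bay_left','bay_middle','bay_right','cassette_1_middle','key_left_top','key_middle_top','key_right_top','reader','spent_cassette'):
        print(l,[(round(d['confidence'],2),[round(float(v)) for v in d['xyz']]) for d in nets.pinpoint(p,l)][:5])
E
```

```text
pics
{'clock': 0.0, 'position': array([ 167.0530337 , -601.69141218,  252.21434214]), 'ee_rot': array([ 6.05241292e-01,  7.96041300e-01,  6.19596370e-04, -9.18263395e-04]), 'gripper_width': 85.6455351699612, 'contact_force': array([-0.84823212, -1.097579  ,  1.30917962])} 22.0
side 470.7868538961235 470.7868538961235 317.1538959870923 238.40395786948778 [   21.64852164 -1189.00002927   796.75481528] [ 0.84951095 -0.2497546   0.11857151 -0.4493268 ]
plate_grip [(0.77, [497, -420, 14]), (0.75, [462, -685, 5])]
plate_tip [(0.78, [479, -635, -2]), (0.69, [498, -424, 12]), (0.68, [574, -397, 2]), (0.47, [524, -214, 50])]
bay_left [(0.8, [527, -82, 51]), (0.27, [525, -214, 51])]
bay_middle [(0.6, [524, -145, 47])]
bay_right [(0.98, [526, -212, 51]), (0.25, [498, -423, 12])]
cassette_1_middle [(0.61, [545, -82, 50])]
key_left_top [(0.49, [537, -82, 124])]
key_middle_top [(0.56, [591, -156, -1]), (0.35, [534, -151, 122])]
key_right_top [(0.54, [530, -215, 122])]
reader [(0.62, [588, -154, 0])]
spent_cassette [(0.45, [440, -112, 4])]
top 550.1310914761984 550.1310914761984 319.1088154919989 237.69830266411813 [ 437.4333159  -336.80152663 1176.35041155] [ 0.71429636 -0.6987127   0.02989008 -0.02622711]
plate_grip [(0.65, [465, -690, 5]), (0.57, [496, -429, 14])]
plate_tip [(0.97, [575, -397, -1]), (0.84, [482, -631, 6]), (0.48, [535, -548, -1])]
bay_left []
bay_middle []
bay_right []
cassette_1_middle []
key_left_top [(0.62, [536, -86, 123]), (0.34, [441, -116, 2])]
key_middle_top [(0.49, [531, -146, 125])]
key_right_top [(0.5, [528, -212, 122])]
reader [(0.61, [593, -152, 2])]
spent_cassette [(0.59, [441, -114, 1])]
```

View pics/side0.png

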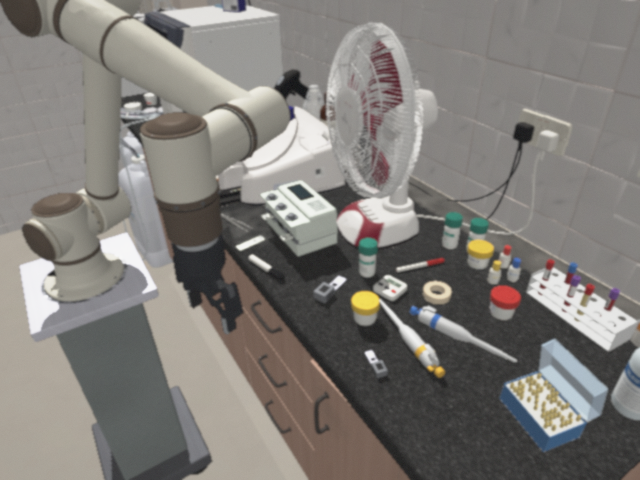

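View pics/top0.png

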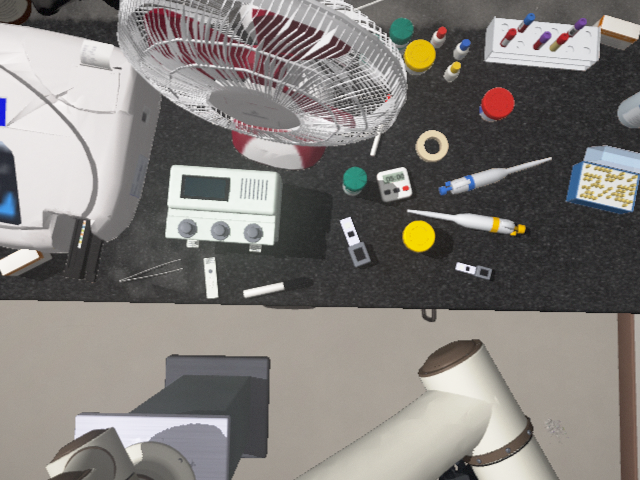

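Candidates for the plate: top image (355,243), the larger one, and (474,270), a smaller one. The spent cassette at (210,278) and the marker at (263,290) are different objects. I'll crop in to confirm the plate and the free bay.

```bash
python3 - <<'E'
import cv2,numpy as np
t=cv2.imread('pics/top0.png'); s=cv2.imread('pics/side0.png')
r=lambda im,x,y,w,h,W,H:cv2.resize(im[y:y+h,x:x+w],(W,H),interpolation=cv2.INTER_CUBIC)
a=np.hstack([r(t,320,200,80,80,400,300*400//400),r(t,440,240,80,60,400,300)])
a=np.hstack([r(t,320,205,80,60,400,300),r(t,440,240,80,60,400,300)])
b=np.hstack([r(s,255,175,90,68,400,300),r(t,155,200,140,105,400,300)])
cv2.imwrite('pics/crop0.png',np.vstack([a,b]))
E
```

```text
(no output)
```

View pics/crop0.png

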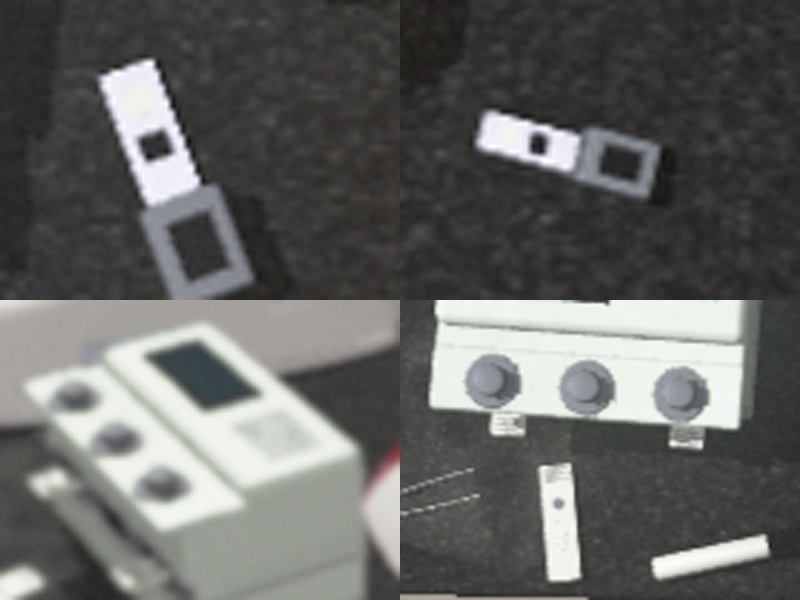

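```bash
cat > h.py <<'E'
import numpy as np,cv2
from scipy.spatial.transform import Rotation as R
from scipy.optimize import minimize,least_squares
def proj(p,X):
    X=np.atleast_2d(X).astype(float); c=(X-p['origin'])@R.from_quat(p['orientation']).as_matrix()
    return np.c_[p['fx']*c[:,0]/c[:,2]+p['cx'],p['fy']*c[:,1]/c[:,2]+p['cy']]
def ray(p,uv):
    d=R.from_quat(p['orientation']).as_matrix()@np.array([(uv[0]-p['cx'])/p['fx'],(uv[1]-p['cy'])/p['fy'],1]); return d/np.linalg.norm(d)
def onz(p,uv,z):
    d=ray(p,uv); return p['origin']+d*(z-p['origin'][2])/d[2]
def tri(ps,uvs):
    A=np.zeros((3,3));b=np.zeros(3)
    for p,uv in zip(ps,uvs):
        d=ray(p,uv);M=np.eye(3)-np.outer(d,d);A+=M;b+=M@p['origin']
    X=np.linalg.solve(A,b); return X,[np.linalg.norm((np.eye(3)-np.outer(ray(p,uv),ray(p,uv)))@(X-p['origin'])) for p,uv in zip(ps,uvs)]
def box(x0,x1,hw,z0,z1): return np.array([[x,y,z] for x in(x0,x1) for y in(-hw,hw) for z in(z0,z1)],float)
def raster(p,boxes,pose,S=4):
    x,y,z,yaw=pose; c,s=np.cos(yaw),np.sin(yaw); M=np.array([[c,-s,0],[s,c,0],[0,0,1]])
    m=np.zeros((480*S,640*S),np.uint8)
    for b in boxes:
        uv=(proj(p,b@M.T+[x,y,z])+.5)*S
        cv2.fillConvexPoly(m,cv2.convexHull(uv.astype(np.int32)),255)
    return cv2.resize(m,(640,480),interpolation=cv2.INTER_AREA)/255.
E
python3 - <<'E'
from h import *
from bench import get_image,nets
import pickle
ps={n:get_image(n) for n in('side','top')}
pickle.dump(ps,open('ps.pkl','wb'))
PL=[box(-23,23,18,-12,12),box(23,83,12,-12,-7)]
ms={}
for n,p in ps.items():
    for d in nets.outline_of(p,'plate_grip'):
        v,u=np.nonzero(d['pixels']); print(n,d['confidence'],u.mean(),v.mean(),len(u))
        if (n=='top' and u.mean()<420) or (n=='side' and v.mean()<320): ms.setdefault(n,d['pixels'])
    for k in('key_left_top','key_middle_top','key_right_top'):
        for d in nets.outline_of(p,k)[:3]:
            v,u=np.nonzero(d['pixels']);print(n,k,round(d['confidence'],2),u.mean(),v.mean(),len(u))
    for d in nets.outline_of(p,'reader')[:1]:
        v,u=np.nonzero(d['pixels']);print('reader',d['confidence'],u.min(),u.max(),v.min(),v.max(),len(u))
        ms['r'+n]=d['pixels']
pickle.dump(ms,open('ms.pkl','wb'))
def fit(keys,fixz):
    def cost(q):
        pose=[q[0],q[1],12 if fixz else q[3],q[2]/50]
        return sum(np.abs(raster(ps[k],PL,pose)-ms[k]).sum()/ms[k].sum() for k in keys)
    best=None
    for dx in(0,6):
        r=minimize(cost,[497+dx,-425,.35*50]+([] if fixz else [12]),method='Nelder-Mead',options=dict(initial_simplex=None,xatol=.05,fatol=1e-4))
        if best is None or r.fun<best.fun:best=r
    print(keys,best.x,'yaw',best.x[2]/50,best.fun)
for k in(['top'],['side'],['top','side']): fit([a for a in k if a in ms],True)
fit(['top','side'],False)
E
```

```text
side 0.85 376.96590909090907 365.09090909090907 264
side 0.63 327.5292682926829 289.6268292682927 410
side key_middle_top 0.54 291.3809523809524 215.0952380952381 42
side key_right_top 0.52 267.2107279693487 267.6896551724138 261
side key_right_top 0.44 291.2173913043478 215.08695652173913 46
reader 0.93 261 337 181 255 3798
top 0.74 474.78504672897196 269.9688473520249 321
top 0.64 355.0743670886076 243.77848101265823 632
top key_left_top 0.27 275.02702702702703 286.9980694980695 518
top key_middle_top 0.65 219.5 229.6 90
top key_right_top 0.59 253.3448275862069 231.73275862068965 116
reader 0.73 166 282 165 244 8215
['top'] [ 497.05404438 -427.44014914   18.49449588] yaw 0.3698899176238186 0.14065524944154875
['side'] [ 496.69834325 -426.79333248   18.04205438] yaw 0.3608410876816715 0.1224964131994261
['top', 'side'] [ 497.52724138 -427.45378834   18.49984746] yaw 0.3699969492846192 0.2610201345125886
['top', 'side'] [ 497.32235393 -427.07585805   18.06214259   11.92777422] yaw 0.3612428518744615 0.26871096138362727
```

```bash
python3 - <<'E'
from h import *
import pickle
ps=pickle.load(open('ps.pkl','rb'))
a=cv2.resize(ps['top']['frame'][200:260,160:300],(800,343),interpolation=cv2.INTER_CUBIC)
b=cv2.resize(ps['side']['frame'][178:258,255:345],(800,711),interpolation=cv2.INTER_CUBIC)
cv2.imwrite('pics/rt.png',a);cv2.imwrite('pics/rs.png',b[:600])
E
```

```text
(no output)
```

View pics/rt.png

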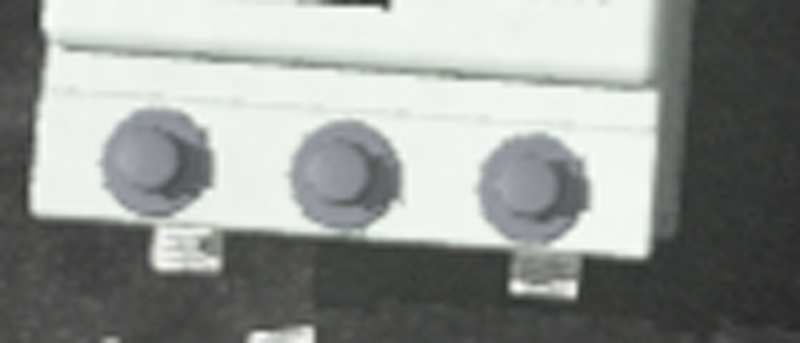

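View pics/rs.png

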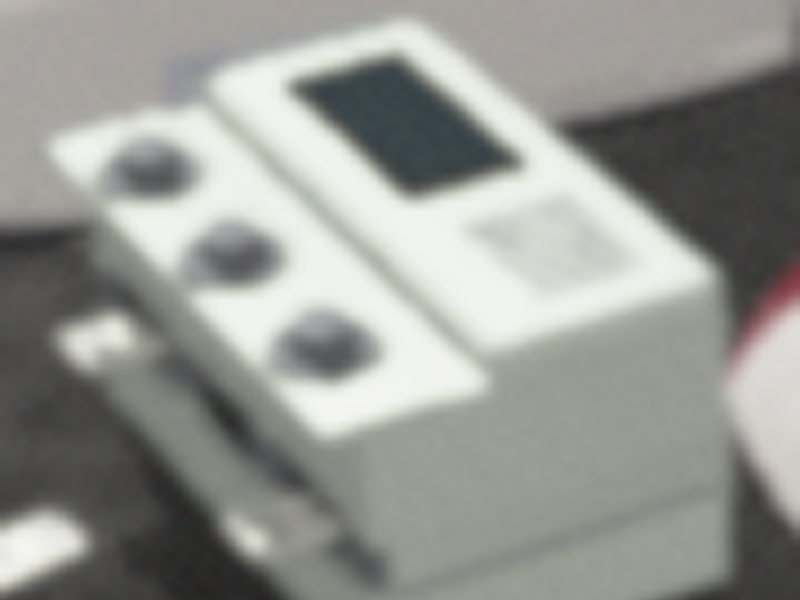

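```bash
python3 - <<'E'
from h import *
import pickle
ps=pickle.load(open('ps.pkl','rb'))
t=lambda x,y:((x+.5)/5.7143+159.5,(y+.5)/5.7143+199.5)
s=lambda x,y:((x+.5)/8.8889+254.5,(y+.5)/8.8889+177.5)
P=[ps['top'],ps['side']]
for n,a,b in[('visorL',(33,214),(50,148)),('visorR',(650,258),(325,436)),
 ('collL',(158,161),(150,173)),('collM',(346,175),(233,258)),('collR',(534,188),(325,350)),
 ('capL',(153,159),(152,153)),('capM',(340,172),(237,238)),('capR',(527,184),(325,328))]:
    X,r=tri(P,[t(*a),s(*b)]); print(n,X.round(1),np.round(r,1), 'top@112',onz(P[0],t(*a),112).round(1),'side@112',onz(P[1],s(*b),112).round(1))
# cassette protruding front-edge corners at z=55 in top view
for q in[(150,270),(221,271),(511,295),(578,299)]: print('cas',onz(P[0],t(*q),55).round(1))
E
```

```text
visorL [518.2 -43.3 109.1] [1.3 1.3] top@112 [516.8 -43.5 112. ] side@112 [517.2 -48.8 112. ]
visorR [ 507.  -253.2  111.1] [0.5 0.5] top@112 [ 506.5 -253.   112. ] side@112 [ 506.8 -254.6  112. ]
collL [535.8 -85.6 113.7] [0.2 0.2] top@112 [535.8 -85.1 112. ] side@112 [537.2 -83.  112. ]
collM [ 532.4 -149.4  113.5] [0.1 0.1] top@112 [ 532.4 -149.   112. ] side@112 [ 533.7 -147.1  112. ]
collR [ 529.7 -213.3  112.9] [0.4 0.4] top@112 [ 529.4 -213.   112. ] side@112 [ 530.8 -212.2  112. ]
capL [536.3 -85.9 121.2] [0.8 0.8] top@112 [536.4 -83.4 112. ] side@112 [544.  -71.3 112. ]
capM [ 533.6 -148.9  120.2] [1. 1.] top@112 [ 533.4 -147.   112. ] side@112 [ 540.8 -136.7  112. ]
capR [ 530.7 -211.8  119.7] [0.7 0.7] top@112 [ 530.8 -210.5  112. ] side@112 [ 537.2 -200.9  112. ]
cas [501.9 -70.4  55. ]
cas [502.2 -95.7  55. ]
cas [ 495.9 -199.3   55. ]
cas [ 495.  -223.3   55. ]
```

```bash
python3 - <<'E'
from h import *
import pickle
from bench import arm
print([a for a in dir(arm) if not a.startswith('__')])
ps=pickle.load(open('ps.pkl','rb'));p=ps['top']
print('cup',onz(p,(418,237),58).round(),'timer corner',[onz(p,c,20).round() for c in((378,178),(384,202),(411,196))])
fz=.37
for n in ('top','side'):
    f=ps[n]['frame'].copy()
    for z in(0,5): 
        M=R.from_euler('z',fz).as_matrix()
    for b in[box(-23,23,18,-12,12),box(23,83,12,-12,-7)]:
        uv=cv2.convexHull((proj(ps[n],b@M.T+[497.2,-427.3,12])).astype(np.float32))
        cv2.polylines(f,[np.round(uv*16).astype(np.int32)],True,(0,255,0),1,cv2.LINE_AA,4)
    u=(320,205) if n=='top' else (300,260)
    cv2.imwrite(f'pics/fit_{n}.png',cv2.resize(f[u[1]:u[1]+75,u[0]:u[0]+75],(500,500),interpolation=cv2.INTER_CUBIC))
a=np.hstack([cv2.imread('pics/fit_top.png')[:, :400],cv2.imread('pics/fit_side.png')[:,:400]]);cv2.imwrite('pics/fit.png',a)
E
```

```text
['IKError', 'nose_length']
cup [ 532. -543.   58.] timer corner [array([ 660., -464.,   20.]), array([ 608., -478.,   20.]), array([ 623., -535.,   20.])]
```

View pics/fit.png

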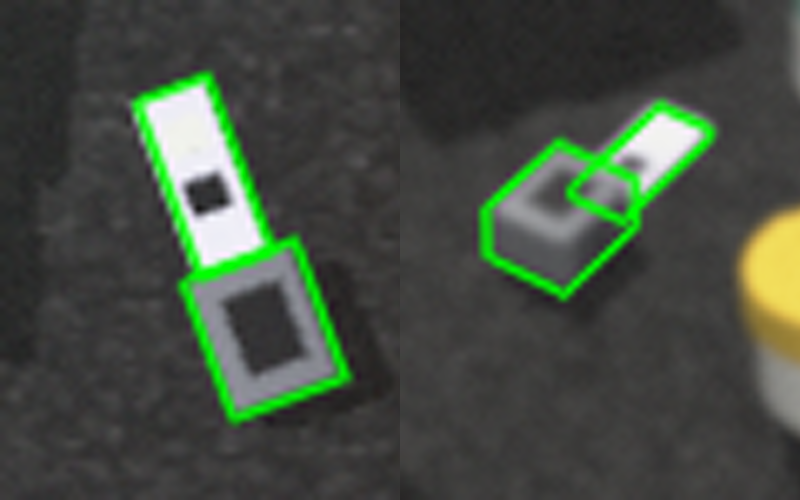

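```bash
cat >> h.py <<'E'
def orient(yaw,tilt):
    bx=np.array([np.cos(yaw),np.sin(yaw),0]);x=np.array([-np.sin(yaw),np.cos(yaw),0]);Z=np.array([0,0,1.])
    z=-np.cos(tilt)*Z+np.sin(tilt)*bx
    return np.c_[x,np.cross(z,x),z],bx
def delta(p0,R0,p1,R1):
    return (R0.T@(np.array(p1)-p0)/10).round(3).tolist(), R.from_matrix(R0.T@R1).as_rotvec().round(4).tolist()
def cur():
    from bench import telemetry
    s=telemetry.read_state(); return s,np.array(s['position']),R.from_quat(s['ee_rot']).as_matrix()
def apply(p0,R0,d,r): return p0+R0@np.array(d)*10, R0@R.from_rotvec(r).as_matrix()
PLATE=(np.array([497.2,-427.3]),0.368)
def pick(h,gx=-6,tilt=np.deg2rad(40)):
    M,bx=orient(PLATE[1],tilt); g=np.r_[PLATE[0],0]+bx*gx+[0,0,h]
    return g-3*M[:,2],M
E
python3 - <<'E'
from h import *
s,p,M=cur(); p=np.array([167.206,-602.197,253.312])
print(M.round(4)); t=pick(25); pre=(t[0]-60*t[1][:,2]+[0,0,20],t[1]); print(pre[0],delta(p,M,*pre))
E
```

```text
[[-0.2675  0.9636 -0.    ]
 [ 0.9636  0.2675  0.    ]
 [ 0.     -0.     -1.    ]]
[ 453.81732223 -444.02680165   93.26079992] ([7.573, 31.848, 16.005], [-0.6976, 0.0339, -0.0932])
```

Emit:
apply_moves(steps=[{"hand":0.55,"xyz":[0.8,3.5,1.6],"delta_rot":[-0.07,0.003,-0.009]},{"hand":0.55,"xyz":[1.6,6.8,3.2],"delta_rot":[-0.14,0.007,-0.019]},{"hand":0.55,"xyz":[2.3,9.8,4.8],"delta_rot":[-0.21,0.01,-0.028]},{"hand":0.55,"xyz":[3.0,13.0,6.4],"delta_rot":[-0.28,0.014,-0.037]},{"hand":0.55,"xyz":[3.8,16.2,8.0],"delta_rot":[-0.35,0.017,-0.047]},{"hand":0.55,"xyz":[4.6,19.4,9.6],"delta_rot":[-0.42,0.02,-0.056]},{"hand":0.55,"xyz":[5.3,22.6,11.2],"delta_rot":[-0.49,0.024,-0.065]},{"hand":0.55,"xyz":[6.1,25.6,12.8],"delta_rot":[-0.56,0.027,-0.075]},{"hand":0.55,"xyz":[6.8,28.7,14.4],"delta_rot":[-0.63,0.031,-0.084]},{"hand":0.55,"xyz":[7.57,31.85,16.0],"delta_rot":[-0.698,0.034,-0.093]},{"hand":0.55,"xyz":[7.57,31.85,16.0],"delta_rot":[-0.698,0.034,-0.093]},{"hand":0.55,"xyz":[7.57,31.85,16.0],"delta_rot":[-0.698,0.034,-0.093]}])

```text
clock: 2.8
position: [453.8, -443.4, 91.5]
ee_rot: [0.532, 0.775, 0.282, 0.192]
contact_force: [-0.0, -0.1, 0.5]
gripper_width: 46.8
```

```bash
python3 - <<'E'
from h import *
from bench import get_image
s,p,M=cur(); t=pick(25)
print(s['clock'],p,s['gripper_width'],s['contact_force'],s['joints'].round(2),s['joint_vel'].round(3))
print('from meas',delta(p,M,*t))
for n in('side','top'):
    q=get_image(n); f=q['frame']
    tip=p+22*M[:,2]; uv=proj(q,tip)[0]; print(n,uv)
    c=np.clip(uv-[80,60],0,[480,360]).astype(int); cv2.circle(f,tuple(np.round(uv).astype(int)),2,(0,0,255),-1)
    cv2.imwrite(f'pics/pre_{n}.png',cv2.resize(f[c[1]:c[1]+120,c[0]:c[0]+160],(640,480),interpolation=cv2.INTER_CUBIC))
E
```

```text
2.8 [ 453.791083   -443.43671667   91.51062334] 46.76061603683926 [-0.02444319 -0.06754095  0.52621691] [-0.88  0.55 -0.05 -0.87 -0.93  0.2 ] [-0.014 -0.041  0.023  0.037  0.    -0.01 ]
from meas ([-0.078, -1.179, 7.387], [-0.0011, -0.0028, -0.0014])
side [315.18510812 279.54175994]
top [366.8014458  267.74776442]
```

View pics/pre_side.png

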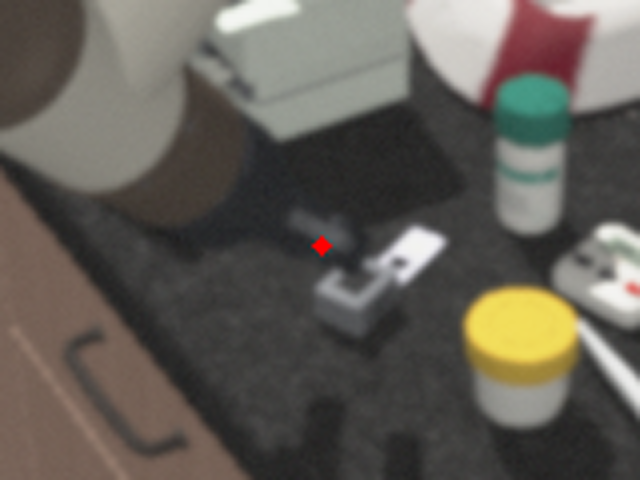

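View pics/pre_top.png

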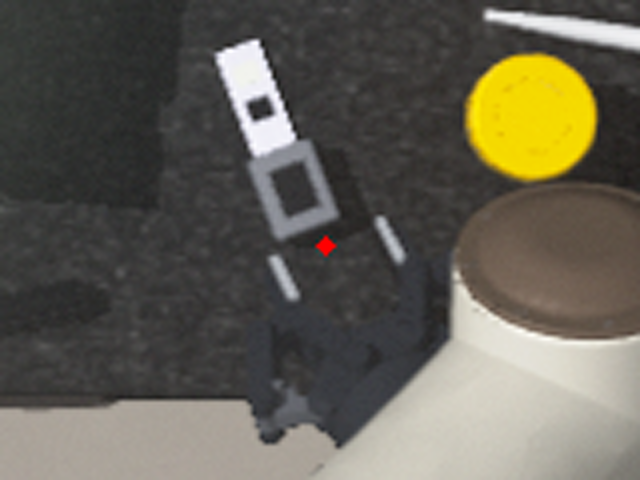

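Emit:
apply_moves(steps=[{"hand":0.55,"xyz":[-0.08,-0.6,1.5],"delta_rot":[0,0,0]},{"hand":0.55,"xyz":[-0.08,-1.18,3.0],"delta_rot":[0,0,0]},{"hand":0.55,"xyz":[-0.08,-1.18,4.5],"delta_rot":[0,0,0]},{"hand":0.55,"xyz":[-0.08,-1.18,5.8],"delta_rot":[0,0,0]},{"hand":0.55,"xyz":[-0.08,-1.18,6.6],"delta_rot":[0,0,0]},{"hand":0.55,"xyz":[-0.08,-1.18,7.1],"delta_rot":[0,0,0]},{"hand":0.55,"xyz":[-0.08,-1.18,7.4],"delta_rot":[0,0,0]},{"hand":0.55,"xyz":[-0.08,-1.18,7.4],"delta_rot":[0,0,0]}])

```text
clock: 3.57
position: [490.5, -430.6, 28.5]
ee_rot: [0.532, 0.775, 0.282, 0.193]
contact_force: [-0.7, -0.4, 0.5]
gripper_width: 46.9
```

```bash
python3 - <<'E'
from h import *
from bench import get_image
s,p,M=cur(); t=pick(25)
print(s['clock'],p,s['gripper_width'],s['contact_force'])
print('from meas',delta(p,M,*t))
ims=[]
for n in('side','top'):
    q=get_image(n); f=q['frame']
    uv=proj(q,p)[0]
    c=np.clip(uv-[40,45],0,[480,360]).astype(int)
    ims.append(cv2.resize(f[c[1]:c[1]+90,c[0]:c[0]+80],(400,450),interpolation=cv2.INTER_CUBIC))
cv2.imwrite(f'pics/at.png',np.hstack(ims))
E
```

```text
3.5667 [ 490.48583698 -430.58227446   28.53428744] 46.89344549004725 [-0.73221231 -0.3926657   0.47268016]
from meas ([0.065, -0.116, 0.064], [0.0002, -0.0008, -0.0])
```

View pics/at.png

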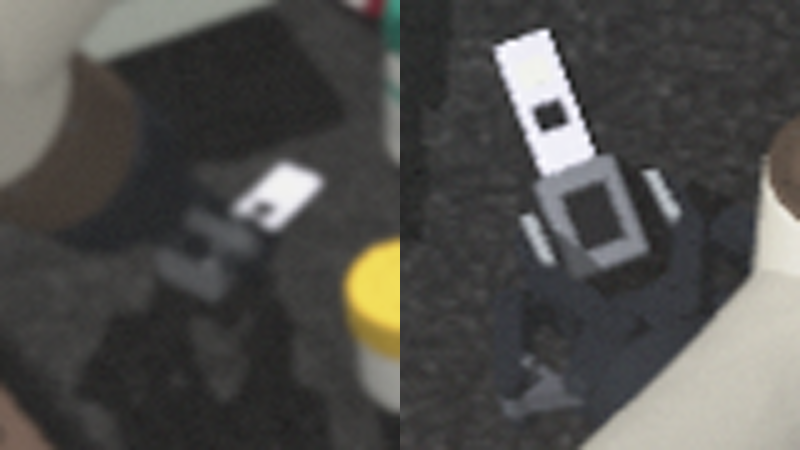

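Emit:
apply_moves(steps=[{"hand":0.55,"xyz":[0.04,-0.12,0.06],"delta_rot":[0,0,0]},{"hand":0.5,"xyz":[0.04,-0.12,0.06],"delta_rot":[0,0,0]},{"hand":0.2,"xyz":[0.04,-0.12,0.06],"delta_rot":[0,0,0]},{"hand":0.2,"xyz":[0.04,-0.12,0.06],"delta_rot":[0,0,0]},{"hand":0.2,"xyz":[0.04,-0.12,0.06],"delta_rot":[0,0,0]},{"hand":0.2,"xyz":[0.04,-0.12,0.06],"delta_rot":[0,0,0]},{"hand":0.2,"xyz":[0.04,-0.12,0.06],"delta_rot":[0,0,0]}])

```text
clock: 4.25
position: [489.3, -431.3, 28.5]
ee_rot: [0.532, 0.775, 0.282, 0.194]
contact_force: [-3.3, -1.3, 5.3]
gripper_width: 34.7
```

```bash
python3 - <<'E'
from h import *
s,p,M=cur(); t=pick(25)
print(s['clock'],p,s['gripper_width'],s['contact_force'])
print('from meas',delta(p,M,*t)); print(M.T@np.array([0,0,1]))
E
```

```text
4.25 [ 489.31689248 -431.29779147   28.50428545] 34.681013716725275 [-3.33697399 -1.28614855  5.2626518 ]
from meas ([0.09, -0.011, 0.148], [0.0006, 0.0009, 0.0003])
[-0.00091764  0.64324066 -0.76566351]
```

Emit:
apply_moves(steps=[{"hand":0.2,"xyz":[0,0.3,-0.4],"delta_rot":[0,0,0]},{"hand":0.2,"xyz":[0,1.3,-1.5],"delta_rot":[0,0,0]},{"hand":0.2,"xyz":[0,2.6,-3.1],"delta_rot":[0,0,0]},{"hand":0.2,"xyz":[0,3.9,-4.6],"delta_rot":[0,0,0]},{"hand":0.2,"xyz":[0,5.1,-6.1],"delta_rot":[0,0,0]},{"hand":0.2,"xyz":[0,5.1,-6.1],"delta_rot":[0,0,0]},{"hand":0.2,"xyz":[0,5.1,-6.1],"delta_rot":[0,0,0]}])

```text
clock: 4.83
position: [489.8, -430.6, 108.2]
ee_rot: [0.531, 0.775, 0.282, 0.194]
contact_force: [-0.4, 0.4, -1.8]
gripper_width: 34.8
```

```bash
python3 - <<'E'
from h import *
from bench import get_image
import pickle
s,p,M=cur()
print(s['clock'],p,s['gripper_width'],s['contact_force'])
ims=[];S={}
for n in('side','top'):
    q=get_image(n); S[n]=q; f=q['frame'].copy()
    # predicted plate in hand: rigid from grasp time
    off=np.r_[PLATE[0],12.]-np.array([489.32,-431.3,28.5])
    Mz=R.from_euler('z',PLATE[1]).as_matrix()
    for b in[box(-23,23,18,-12,12),box(23,83,12,-12,-7)]:
        uv=cv2.convexHull((proj(q,b@Mz.T+p+off)).astype(np.float32))
        cv2.polylines(f,[np.round(uv*16).astype(np.int32)],True,(0,255,0),1,cv2.LINE_AA,4)
    uv=proj(q,p)[0]
    c=np.clip(uv-[30,50],0,[480,360]).astype(int)
    ims.append(np.vstack([cv2.resize(g[c[1]:c[1]+75,c[0]:c[0]+100],(400,300),interpolation=cv2.INTER_CUBIC) for g in(q['frame'],f)]))
pickle.dump((S,p,M),open('lift.pkl','wb'))
cv2.imwrite(f'pics/lift.png',np.hstack(ims))
E
```

```text
4.8333 [ 489.76526857 -430.58372074  108.16890895] 34.79170709395285 [-0.40431734  0.42328475 -1.83711796]
```

View pics/lift.png

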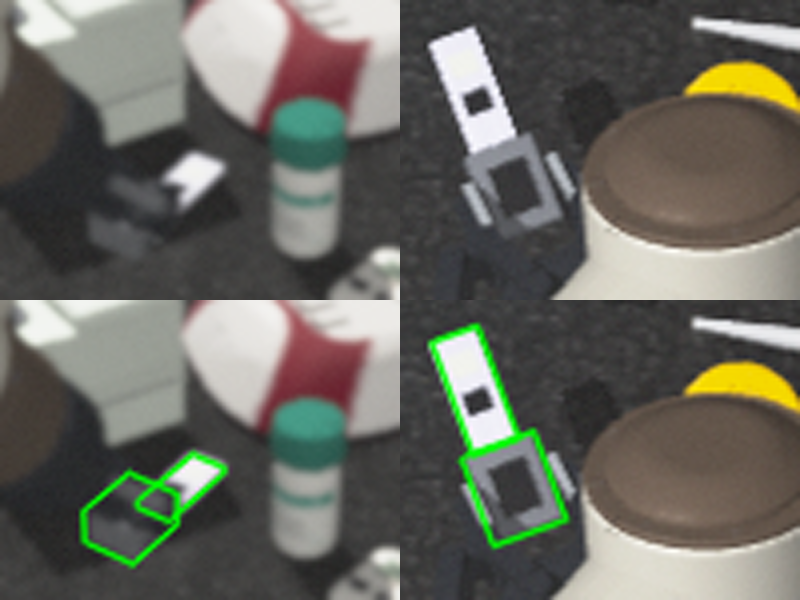

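```bash
cat >> h.py <<'E'
BAY=np.array([525.6,-148.7,50.]); BYAW=-0.049
OFF=np.r_[PLATE[0],12.]-np.array([489.32,-431.3,28.5])
def atbay(out,dz,side=0):
    """tool pose for blade tip `out` mm in front of face plane (neg=inside), underside dz above the slot floor; side to left"""
    M,bx=orient(BYAW,np.deg2rad(40)); Rz=R.from_euler('z',BYAW-PLATE[1]).as_matrix()
    left=np.array([-bx[1],bx[0],0])
    g=BAY-bx*(83+out)+left*side+[0,0,12+dz]
    return g-Rz@OFF,M
E
python3 - <<'E'
from h import *
s,p,M=cur()
A=atbay(35,20); bx=orient(BYAW,0)[1]; left=np.array([-bx[1],bx[0],0])
A0=(A[0]-left*230+[0,0,10],A[1]); print(A0[0],A[0])
d0=delta(p,M,*A0);print(d0,delta(p,M,*A)); 
E
```

```text
[ 387.65131466 -373.10993365  108.5       ] [ 398.91680532 -143.38599341   98.5       ]
([8.948, -5.529, -4.935], [-0.0007, -0.2698, 0.3176]) ([29.977, 0.927, 1.857], [-0.0007, -0.2698, 0.3176])
```

Emit:
apply_moves(steps=[{"hand":0.2,"xyz":[2.2,-1.4,-1.2],"delta_rot":[0,-0.067,0.079]},{"hand":0.2,"xyz":[4.5,-2.8,-2.5],"delta_rot":[0,-0.135,0.159]},{"hand":0.2,"xyz":[6.7,-4.1,-3.7],"delta_rot":[0,-0.2,0.238]},{"hand":0.2,"xyz":[8.95,-5.53,-4.94],"delta_rot":[-0.001,-0.27,0.318]},{"hand":0.2,"xyz":[12.4,-4.5,-3.8],"delta_rot":[-0.001,-0.27,0.318]},{"hand":0.2,"xyz":[15.9,-3.4,-2.7],"delta_rot":[-0.001,-0.27,0.318]},{"hand":0.2,"xyz":[19.4,-2.3,-1.5],"delta_rot":[-0.001,-0.27,0.318]},{"hand":0.2,"xyz":[23.0,-1.2,-0.4],"delta_rot":[-0.001,-0.27,0.318]},{"hand":0.2,"xyz":[26.5,-0.1,0.7],"delta_rot":[-0.001,-0.27,0.318]},{"hand":0.2,"xyz":[29.98,0.93,1.86],"delta_rot":[-0.001,-0.27,0.318]},{"hand":0.2,"xyz":[29.98,0.93,1.86],"delta_rot":[-0.001,-0.27,0.318]},{"hand":0.2,"xyz":[29.98,0.93,1.86],"delta_rot":[-0.001,-0.27,0.318]}])

```text
clock: 5.93
position: [398.8, -141.2, 98.0]
ee_rot: [0.679, 0.65, 0.236, 0.247]
contact_force: [0.5, -0.7, -0.6]
gripper_width: 34.5
```

```bash
cat > look.py <<'E'
from h import *
from bench import get_image
import sys,pickle
s,p,M=cur()
print(s['clock'],p.round(2),round(s['gripper_width'],1),s['contact_force'].round(2),s['joints'].round(2))
ims=[];S={}
bx=orient(BYAW,0)[1]
for n in('side','top'):
    q=get_image(n); S[n]=q; f=q['frame'].copy()
    Rz=M@orient(PLATE[1],np.deg2rad(40))[0].T
    Mz=Rz@R.from_euler('z',PLATE[1]).as_matrix()
    for b in[box(-23,23,18,-12,12),box(23,83,12,-12,-7)]:
        uv=cv2.convexHull((proj(q,b@Mz.T+p+Rz@OFF)).astype(np.float32))
        cv2.polylines(f,[np.round(uv*16).astype(np.int32)],True,(0,255,0),1,cv2.LINE_AA,4)
    uv=proj(q,BAY-bx*50)[0]
    c=np.clip(uv-[50,45],0,[480,360]).astype(int)
    ims.append(np.vstack([cv2.resize(g[c[1]:c[1]+75,c[0]:c[0]+100],(400,300),interpolation=cv2.INTER_CUBIC) for g in(q['frame'],f)]))
cv2.imwrite(sys.argv[1],np.hstack(ims)); pickle.dump((S,p,M),open('last.pkl','wb'))
E
python3 look.py pics/A.png; python3 -c "
from h import *
s,p,M=cur();print(delta(p,M,*atbay(35,20)),delta(p,M,*atbay(12,1.7)))"
```

```text
5.9333 [ 398.75 -141.21   98.05] 34.5 [ 0.51 -0.68 -0.59] [-0.32  0.13 -0.69 -1.2  -0.19 -0.16]
([0.091, -0.035, -0.021], [0.0005, 0.0014, 0.0017]) ([0.094, 0.549, 2.86], [0.0005, 0.0014, 0.0017])
```

View pics/A.png

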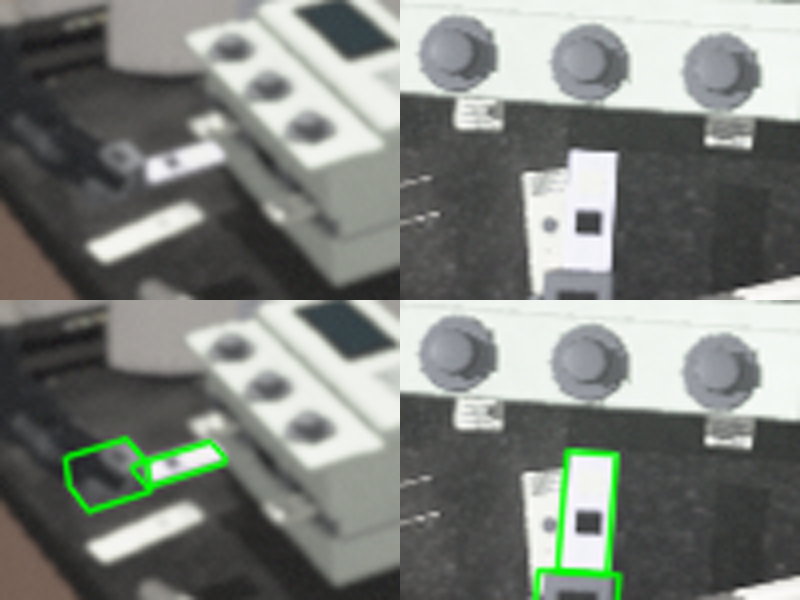

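```bash
python3 - <<'E'
from h import *
import pickle
S,p,M=pickle.load(open('last.pkl','rb')); q=S['top']; g=q['frame'].astype(float).mean(2)
bx=orient(BYAW,0)[1]
c=np.clip(proj(q,BAY-bx*50)[0]-[50,45],0,[480,360]).astype(int)
cv2.imwrite('pics/blade.png',cv2.resize(q['frame'][c[1]+32:c[1]+74,c[0]+25:c[0]+67],(756,756),interpolation=cv2.INTER_NEAREST)[:600])
z=50+20+5
R_=[]
L_=[]
for v in range(c[1]+40,c[1]+66):
    row=g[v,c[0]:c[0]+75]
    # right edge: last crossing of 150
    u0=c[0]+48
    for u in range(u0,u0+12):
        if g[v,u]>150>=g[v,u+1]:
            R_.append((u+(g[v,u]-150)/(g[v,u]-g[v,u+1]),v)); break
R_=np.array(R_); k=np.polyfit(R_[:,1],R_[:,0],1); print('right',k,np.std(R_[:,0]-np.polyval(k,R_[:,1])),len(R_))
a=onz(q,(np.polyval(k,c[1]+40),c[1]+40),z);b=onz(q,(np.polyval(k,c[1]+65),c[1]+65),z);print(a,b,'yaw',np.arctan2((a-b)[1],(a-b)[0]))
# row of tip in mid
for u in range(c[0]+43,c[0]+53,2):
    col=g[c[1]+30:c[1]+45,u]; i=np.nonzero((col[:-1]<150)&(col[1:]>=150))[0]
    for j in i: print(u,onz(q,(u,c[1]+30+j+(150-col[j])/(col[j+1]-col[j])),z).round(1))
Rz=M@orient(PLATE[1],np.deg2rad(40))[0].T
Mz=Rz@R.from_euler('z',PLATE[1]).as_matrix()
print('pred tipR,shoulderR',(Mz@[83,-12,-7]+p+Rz@OFF).round(1),(Mz@[23,-12,-7]+p+Rz@OFF).round(1))
# visor front edge
E=[]
for u in range(170,278,4):
    col=g[225:260,u]; i=np.nonzero((col[:-1]>=140)&(col[1:]<140))[0]
    if len(i): E.append((u,225+i[0]+(col[i[0]]-140)/(col[i[0]]-col[i[0]+1])))
E=np.array(E);k=np.polyfit(E[:,0],E[:,1],1);r=E[:,1]-np.polyval(k,E[:,0]);E=E[abs(r)<1.];k=np.polyfit(E[:,0],E[:,1],1);r=E[:,1]-np.polyval(k,E[:,0]);print('visor',k,r.std(),len(E))
a=onz(q,(170,np.polyval(k,170)),112);b=onz(q,(276,np.polyval(k,276)),112);print(a,b,np.arctan2((a-b)[1],(a-b)[0])-np.pi/2)
E
```

```text
right [-5.94454715e-02  2.41993810e+02] 0.11499900711573627 26
[ 486.26007264 -157.68787785   75.        ] [ 436.33663904 -156.47847213   75.        ] yaw -0.02422047379394736
216 [ 492.2 -135.8   75. ]
218 [ 491.7 -139.8   75. ]
220 [ 491.3 -143.8   75. ]
222 [ 491.2 -147.8   75. ]
224 [ 491.3 -151.8   75. ]
pred tipR,shoulderR [ 490.  -156.3   74.5] [ 430.  -153.7   74.5]
visor [8.23499112e-02 2.23622097e+02] 0.08229030530007576 4
[515.86591433 -52.53023854 112.        ] [ 503.48349468 -258.25621593  112.        ] -0.060116372359344084
```

View pics/blade.png

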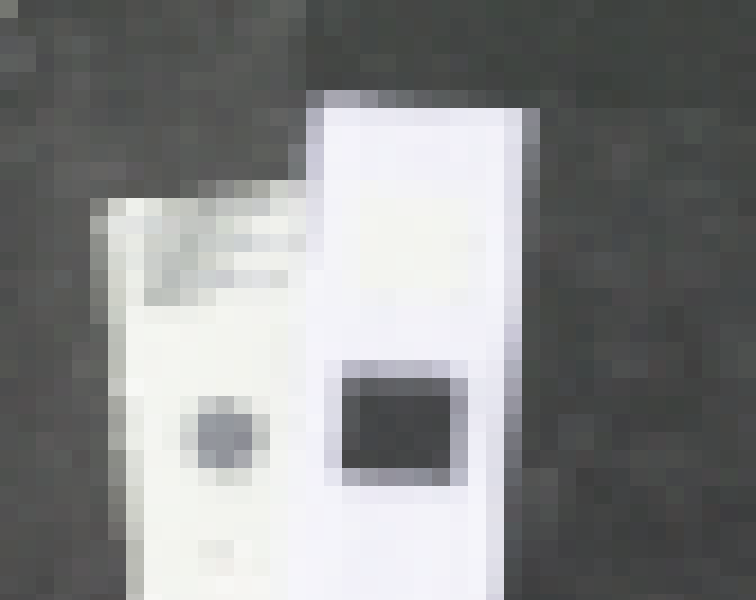

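```bash
python3 - <<'E'
from h import *
import pickle
s,p,M=cur(); print(s['clock'],p,s['joint_vel'].round(3)); print(delta(p,M,*atbay(35,20)))
S,_,_=pickle.load(open('last.pkl','rb')); q=S['top']; g=q['frame'].astype(float).mean(2)
E=[]
for u in range(168,272,2):
    col=g[228:262,u]; j=np.argmin(np.diff(col)); t=(col[max(j-2,0)]+col[j+3])/2
    for i in range(max(j-2,0),j+3):
        if col[i]>=t>col[i+1]: E.append((u,228+i+(col[i]-t)/(col[i]-col[i+1])));break
E=np.array(E)
for _ in range(4):
    k=np.polyfit(E[:,0],E[:,1],1);r=E[:,1]-np.polyval(k,E[:,0]);E=E[abs(r-np.median(r))<max(.35,1.2*r.std() if _<2 else .35)]
print(k,r.std(),len(E),E[:,0].min(),E[:,0].max())
for z in(104,112):
    a=onz(q,(170,np.polyval(k,170)),z);b=onz(q,(270,np.polyval(k,270)),z);print(a,b,np.arctan2((a-b)[1],(a-b)[0])-np.pi/2)
E
```

```text
6.0333 [ 399.27681319 -144.3163124    98.57011892] [-0.042  0.005  0.013  0.    -0.001 -0.003]
([0.091, -0.035, -0.021], [0.0005, 0.0014, 0.0017])
[7.08353009e-02 2.25417214e+02] 0.12589309916072808 32 168.0 270.0
[516.77320298 -50.37981051 104.        ] [ 507.25528801 -245.86022917  104.        ] -0.048651442108275544
[516.18130775 -52.51658754 112.        ] [ 506.73439878 -246.5386738   112.        ] -0.048651442108275544
```

Emit:
apply_moves(steps=[{"hand":0.2,"xyz":[0,0,0],"delta_rot":[0,0,0]},{"hand":0.2,"xyz":[0,0,0],"delta_rot":[0,0,0]}])

```text
clock: 6.2
position: [399.2, -145.8, 98.8]
ee_rot: [0.681, 0.647, 0.235, 0.249]
contact_force: [0.3, 0.3, -1.6]
gripper_width: 34.5
```

```bash
cat > blade.py <<'E'
from h import *
from bench import get_image
s,p,M=cur(); print(s['clock'],p.round(2),s['joint_vel'].round(3))
q=get_image('top'); g=q['frame'].astype(float).mean(2)
Rz=M@orient(PLATE[1],np.deg2rad(40))[0].T
Mz=Rz@R.from_euler('z',PLATE[1]).as_matrix(); G=p+Rz@OFF
def edge(ylat,rng):
    pts=[]
    for x in rng:
        a=Mz@[x,ylat*2/3.,-7]+G; b=Mz@[x,ylat*4/3.,-7]+G
        ua,ub=proj(q,a)[0],proj(q,b)[0]; T=np.linspace(0,1,41)
        P=ua+(ub-ua)*T[:,None]
        v=cv2.remap(g.astype(np.float32),P[:,0].astype(np.float32)[None],P[:,1].astype(np.float32)[None],cv2.INTER_LINEAR)[0]
        t=150; i=np.nonzero((v[:-1]>=t)&(v[1:]<t))[0]
        if len(i): pts.append(onz(q,P[i[0]]+(P[i[0]+1]-P[i[0]])*(v[i[0]]-t)/(v[i[0]]-v[i[0]+1]),G[2]-7))
    return np.array(pts)
import sys
for n,y,rng in(('right',-12,np.arange(28,80,1.)),('left',12,np.arange(62,81,1.))):
    e=edge(y,rng)
    if len(e)<5: print(n,'none'); continue
    k=np.polyfit(e[:,0],e[:,1],1); r=e[:,1]-np.polyval(k,e[:,0]); e=e[abs(r)<.6];k=np.polyfit(e[:,0],e[:,1],1)
    X=(Mz@[75,y,-7]+G); print(n,'yaw',np.arctan(k[0]).round(4),'rms',r.std().round(2),len(e),'y at tip-8',np.polyval(k,X[0]).round(2),'pred',X.round(2))
bxx=orient(BYAW,0)[1]; print('tool yaw',np.arctan2(-M[0,0],M[1,0]),'bay axis y at',X[0],BAY[1]+np.tan(BYAW)*(X[0]-BAY[0]))
E
python3 blade.py
```

```text
6.2 [ 399.16 -145.75   98.83] [-0.004 -0.003 -0.004 -0.003 -0.    -0.001]
right yaw -0.0359 rms 0.26 52 y at tip-8 -161.19 pred [ 482.29 -161.28   75.45]
left yaw -0.0865 rms 0.23 17 y at tip-8 -136.09 pred [ 483.54 -137.31   75.41]
tool yaw -0.052451426457844515 bay axis y at 483.5437545425562 -146.63759309532398
```

```bash
cat > d.py <<'E'
from h import *
import sys
s,p,M=cur(); a=[float(v) for v in sys.argv[1:]]
print(s['clock'],p.round(2),s['contact_force'].round(2),s['joint_vel'].round(3))
print(delta(p,M,*atbay(*a)))
# plate state in bay coordinates
B=orient(BYAW,0)[0]; Rz=M@orient(PLATE[1],np.deg2rad(40))[0].T
Mz=Rz@R.from_euler('z',PLATE[1]).as_matrix(); tip=Mz@[83,0,-12]+p+Rz@OFF-BAY
bx=orient(BYAW,0)[1]; print('tip in bay',(bx@tip).round(2),(np.array([-bx[1],bx[0],0])@tip).round(2),tip[2].round(2),'yaw err',np.arctan2(Mz[1,0],Mz[0,0])-BYAW,'pitch',Mz[2,0])
E
python3 d.py 12 1.7
```

```text
6.25 [ 399.1  -145.73   98.87] [-0.52  0.24 -0.62] [ 0.001 -0.003 -0.003 -0.001  0.    -0.002]
([0.245, 0.535, 2.889], [0.0013, 0.0037, -0.0015])
tip in bay -34.66 -2.71 20.49 yaw err -0.003534206570640512 pitch 0.0013328120511655397
```

Emit:
apply_moves(steps=[{"hand":0.2,"xyz":[0.23,0.2,0.9],"delta_rot":[0.001,0.004,0]},{"hand":0.2,"xyz":[0.23,0.35,1.9],"delta_rot":[0.001,0.004,0]},{"hand":0.2,"xyz":[0.23,0.53,2.89],"delta_rot":[0.001,0.004,0]},{"hand":0.2,"xyz":[0.23,0.53,2.89],"delta_rot":[0.001,0.004,0]},{"hand":0.2,"xyz":[0.23,0.53,2.89],"delta_rot":[0.001,0.004,0]}])

```text
clock: 6.67
position: [421.7, -144.5, 79.9]
ee_rot: [0.681, 0.648, 0.236, 0.247]
contact_force: [-0.2, 0.6, -1.1]
gripper_width: 34.6
```

```bash
python3 d.py 12 1.7; python3 blade.py; python3 look.py pics/B.png; python3 d.py 12 1.7
```

```text
6.6667 [ 421.65 -144.51   79.94] [-0.23  0.58 -1.11] [ 0.019 -0.024 -0.016  0.009 -0.002 -0.003]
([0.001, 0.035, -0.005], [-0.0004, -0.0006, -0.0015])
tip in bay -12.25 -0.04 1.4 yaw err -0.0007641960765240319 pitch -0.0004047322619195349
6.6667 [ 421.65 -144.51   79.94] [ 0.019 -0.024 -0.016  0.009 -0.002 -0.003]
right yaw -0.0139 rms 0.61 33 y at tip-8 -159.17 pred [ 504.78 -159.74   56.39]
left yaw -0.2104 rms 0.51 13 y at tip-8 -136.49 pred [ 505.97 -135.77   56.42]
tool yaw -0.04976477091399916 bay axis y at 505.9748290372361 -147.73759625570932
6.7167 [ 421.44 -144.05   80.18] 34.2 [ 0.08  0.77 -0.33] [-0.39  0.21 -0.64 -1.37 -0.22  0.06]
6.8167 [ 421.52 -143.39   80.58] [-0.2  -0.12 -0.95] [ 0.007 -0.006 -0.001 -0.004 -0.001  0.006]
([-0.111, 0.007, 0.056], [0.0008, -0.0018, 0.0006])
tip in bay -12.4 1.28 2.16 yaw err 0.0016218242096568969 pitch 0.0007607140638156773
```

View pics/B.png

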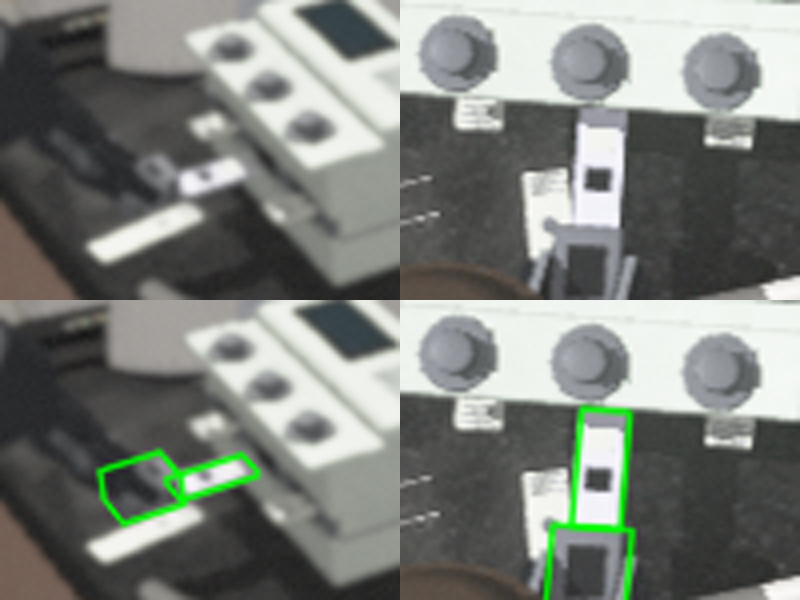

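```bash
python3 d.py 2 1.5;python3 d.py -20 1.5
```

```text
6.8167 [ 421.52 -143.39   80.58] [-0.2  -0.12 -0.95] [ 0.007 -0.006 -0.001 -0.004 -0.001  0.006]
([-0.112, 0.76, 0.715], [0.0008, -0.0018, 0.0006])
tip in bay -12.4 1.28 2.16 yaw err 0.0016218242096568969 pitch 0.0007607140638156773
6.8167 [ 421.52 -143.39   80.58] [-0.2  -0.12 -0.95] [ 0.007 -0.006 -0.001 -0.004 -0.001  0.006]
([-0.116, 2.444, 2.13], [0.0008, -0.0018, 0.0006])
tip in bay -12.4 1.28 2.16 yaw err 0.0016218242096568969 pitch 0.0007607140638156773
```

Emit:
apply_moves(steps=[{"hand":0.2,"xyz":[-0.11,0.3,0.3],"delta_rot":[0.001,-0.002,0]},{"hand":0.2,"xyz":[-0.11,0.76,0.71],"delta_rot":[0.001,-0.002,0]},{"hand":0.2,"xyz":[-0.11,0.76,0.71],"delta_rot":[0.001,-0.002,0]},{"hand":0.2,"xyz":[-0.11,0.76,0.71],"delta_rot":[0.001,-0.002,0]},{"hand":0.2,"xyz":[-0.11,1.2,1.05],"delta_rot":[0.001,-0.002,0]},{"hand":0.2,"xyz":[-0.115,1.6,1.4],"delta_rot":[0.001,-0.002,0]},{"hand":0.2,"xyz":[-0.115,2.0,1.75],"delta_rot":[0.001,-0.002,0]},{"hand":0.2,"xyz":[-0.115,2.44,2.13],"delta_rot":[0.001,-0.002,0]},{"hand":0.2,"xyz":[-0.115,2.44,2.13],"delta_rot":[0.001,-0.002,0]},{"hand":0.2,"xyz":[-0.115,2.44,2.13],"delta_rot":[0.001,-0.002,0]},{"hand":0.2,"xyz":[-0.115,2.44,2.13],"delta_rot":[0.001,-0.002,0]}])

```text
clock: 7.73
position: [454.1, -145.5, 79.6]
ee_rot: [0.68, 0.648, 0.236, 0.247]
contact_force: [-0.0, -0.6, -1.0]
gripper_width: 34.9
```

```bash
python3 d.py -50 1.5; python3 look.py pics/C.png
```

```text
7.7333 [ 454.12 -145.5    79.64] [-0.   -0.58 -1.02] [-0.004 -0.003 -0.005  0.001  0.002 -0.003]
([-0.063, 2.304, 1.883], [-0.0006, -0.0007, 0.001])
tip in bay 20.22 0.7 1.08 yaw err 0.00120276222252972 pitch -0.0006241920532714035
7.7333 [ 454.12 -145.5    79.64] 34.9 [-0.   -0.58 -1.02] [-0.32  0.25 -0.59 -1.29 -0.18 -0.07]
```

View pics/C.png

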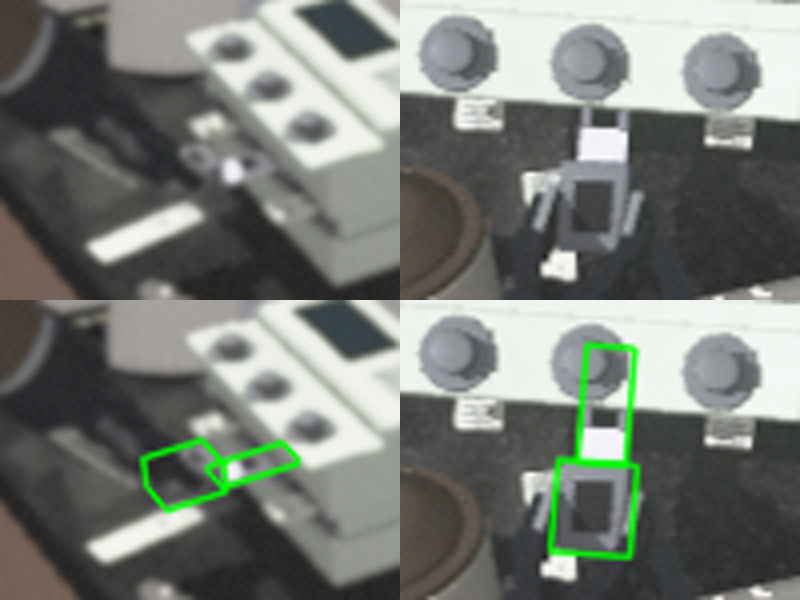

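Emit:
apply_moves(steps=[{"hand":0.2,"xyz":[-0.06,0.4,0.33],"delta_rot":[0,0,0]},{"hand":0.2,"xyz":[-0.06,0.9,0.73],"delta_rot":[0,0,0]},{"hand":0.2,"xyz":[-0.06,1.4,1.14],"delta_rot":[0,0,0]},{"hand":0.2,"xyz":[-0.06,1.9,1.55],"delta_rot":[0,0,0]},{"hand":0.2,"xyz":[-0.06,2.3,1.88],"delta_rot":[0,0,0]},{"hand":0.2,"xyz":[-0.06,2.3,1.88],"delta_rot":[0,0,0]},{"hand":0.2,"xyz":[-0.06,2.3,1.88],"delta_rot":[0,0,0]},{"hand":0.2,"xyz":[-0.06,2.3,1.88],"delta_rot":[0,0,0]}])

```text
clock: 8.5
position: [483.2, -148.9, 78.3]
ee_rot: [0.679, 0.648, 0.238, 0.248]
contact_force: [0.9, 0.8, -0.5]
gripper_width: 34.8
```

```bash
python3 d.py -60 1.2; python3 look.py pics/D.png
```

```text
8.5 [ 483.16 -148.95   78.28] [ 0.9   0.75 -0.53] [-0.001 -0.006 -0.005  0.001  0.001 -0.001]
([0.14, 0.9, 0.576], [0.0035, -0.0039, 0.0009])
tip in bay 49.51 -1.06 0.11 yaw err 0.0031827384597018227 pitch 0.003516277203782424
8.5 [ 483.16 -148.95   78.28] 34.8 [ 0.9   0.75 -0.53] [-0.28  0.29 -0.54 -1.24 -0.16 -0.15]
```

View pics/D.png

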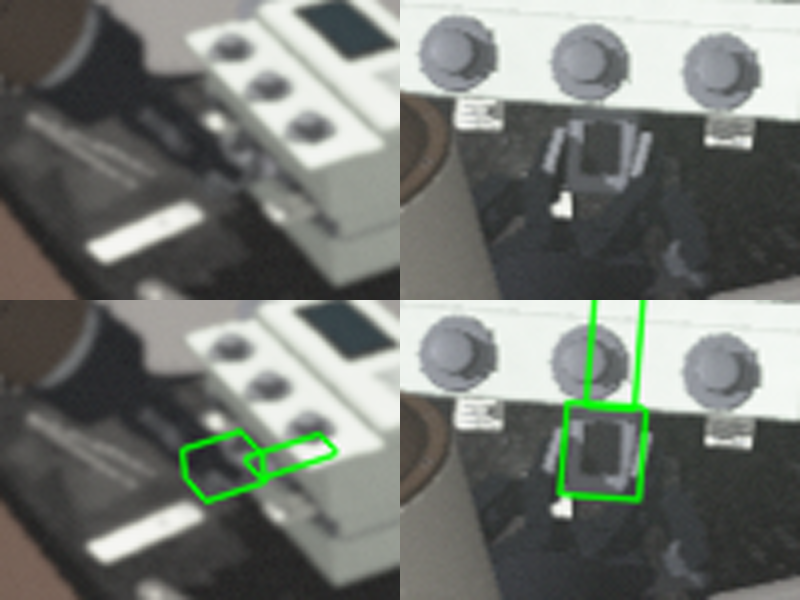

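```bash
python3 - <<'E'
from h import *
s,p,M=cur(); print(s['joints'],s['clock'])
E
```

```text
[-0.28016351  0.28673273 -0.54428001 -1.24319657 -0.16073617 -0.15287126] 8.6
```

Emit:
apply_moves(steps=[{"hand":0.6,"xyz":[0,0,0],"delta_rot":[0,0,0]},{"hand":0.6,"xyz":[0,0,0],"delta_rot":[0,0,0]},{"hand":0.6,"xyz":[0,0,0],"delta_rot":[0,0,0]},{"hand":0.6,"xyz":[0,0,0],"delta_rot":[0.01,0,0]},{"hand":0.6,"xyz":[0,0,-0.4],"delta_rot":[0.03,0,0]},{"hand":0.6,"xyz":[0,0,-1.2],"delta_rot":[0.06,0,0]},{"hand":0.6,"xyz":[0,0,-2.4],"delta_rot":[0.1,0,0]},{"hand":0.6,"xyz":[0,0,-3.6],"delta_rot":[0.16,0,0]},{"hand":0.6,"xyz":[0,0,-4.8],"delta_rot":[0.23,0,0]},{"hand":0.6,"xyz":[0,0,-6.0],"delta_rot":[0.3,0,0]},{"hand":0.3,"xyz":[0,0,-6.0],"delta_rot":[0.3,0,0]},{"hand":0.0,"xyz":[0,0,-6.0],"delta_rot":[0.3,0,0]}])

```text
clock: 9.6
position: [442.0, -163.3, 114.8]
ee_rot: [0.704, 0.674, 0.163, 0.151]
contact_force: [-0.2, -1.0, 0.1]
gripper_width: 28.1
```

```bash
python3 look.py pics/E.png
```

```text
9.6 [ 442.03 -163.31  114.78] 28.1 [-0.24 -1.04  0.08] [-0.02  0.17 -0.79 -0.09 -0.16 -1.51]
```

View pics/E.png

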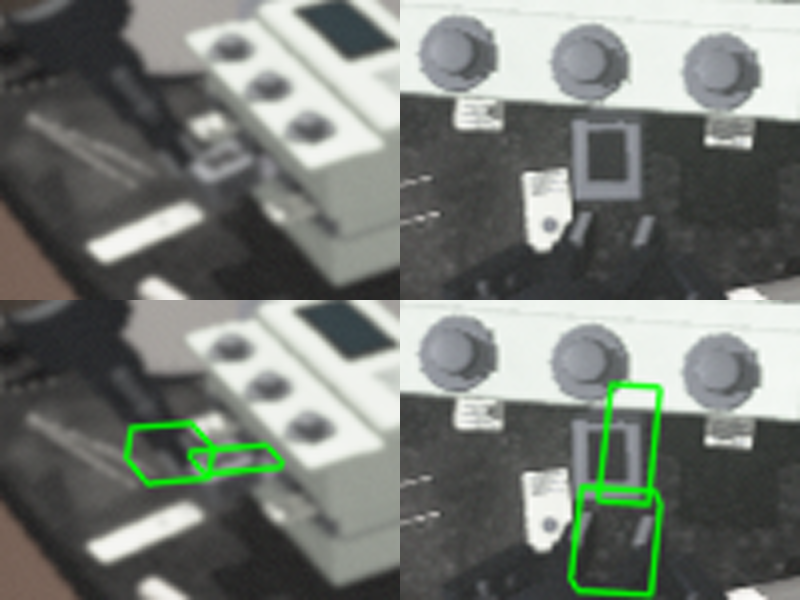

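```bash
cat >> h.py <<'E'
def pushpose(out,zt,lean=12,side=0):
    """front bottom corner of closed fingertips `out` mm in front of face, at height zt"""
    M,bx=orient(BYAW,np.deg2rad(lean)); left=np.array([-bx[1],bx[0],0])
    c=BAY*[1,1,0]-bx*out+left*side+[0,0,zt]
    return c-11*M[:,1]-22*M[:,2],M
E
cat > d2.py <<'E'
from h import *
import sys
s,p,M=cur(); a=[float(v) for v in sys.argv[1:]]
print(s['clock'],p.round(2),s['contact_force'].round(2),s['joints'].round(3),s['joint_vel'].round(3))
t=pushpose(*a); print(t[0].round(1),delta(p,M,*t))
c=p+22*M[:,2]+11*M[:,1]-BAY;bx=orient(BYAW,0)[1]
print('corner out',(-bx@c).round(2),'side',(np.array([-bx[1],bx[0],0])@c).round(2),'z',(c[2]+50).round(2),'lean',np.degrees(np.arcsin(M[:,2]@bx)))
E
python3 d2.py 75 95;python3 d2.py 68 54.5
```

```text
9.7 [ 441.95 -162.73  114.89] [0.07 0.02 0.52] [-0.017  0.17  -0.791 -0.093 -0.16  -1.504] [-0.027  0.019  0.034 -0.194 -0.013  0.185]
[ 435.4 -144.3  114.2] ([1.821, -0.695, -0.214], [0.24, -0.0279, 0.0073])
corner out 63.4 side -17.44 z 99.86 lean 25.73943033984754
9.7 [ 441.95 -162.73  114.89] [0.07 0.02 0.52] [-0.017  0.17  -0.791 -0.093 -0.16  -1.504] [-0.027  0.019  0.034 -0.194 -0.013  0.185]
[ 442.4 -144.6   73.7] ([1.712, -1.824, 3.736], [0.24, -0.0279, 0.0073])
corner out 63.4 side -17.44 z 99.86 lean 25.73943033984754
```

Emit:
apply_moves(steps=[{"hand":0,"xyz":[0.6,-0.2,-0.1],"delta_rot":[0.08,-0.009,0]},{"hand":0,"xyz":[1.2,-0.5,-0.2],"delta_rot":[0.16,-0.018,0]},{"hand":0,"xyz":[1.8,-0.7,-0.2],"delta_rot":[0.24,-0.028,0.007]},{"hand":0,"xyz":[1.8,-0.7,-0.2],"delta_rot":[0.24,-0.028,0.007]},{"hand":0,"xyz":[1.8,-0.7,-0.2],"delta_rot":[0.24,-0.028,0.007]},{"hand":0,"xyz":[1.8,-0.7,-0.2],"delta_rot":[0.24,-0.028,0.007]}])

```text
clock: 10.2
position: [434.9, -145.4, 113.0]
ee_rot: [0.722, 0.684, 0.073, 0.075]
contact_force: [-0.8, -0.1, 0.3]
gripper_width: 0.1
```

```bash
python3 d2.py 68 54.5
```

```text
10.2 [ 434.93 -145.37  112.98] [-0.83 -0.1   0.31] [ 0.044  0.197 -0.724  0.041 -0.441 -1.705] [-0.004 -0.008 -0.015  0.014 -0.006 -0.012]
[ 442.4 -144.6   73.7] ([0.104, -0.094, 3.993], [0.0, -0.0018, -0.0054])
corner out 75.39 side -1.14 z 93.75 lean 12.000343435188979
```

Emit:
apply_moves(steps=[{"hand":0,"xyz":[0.1,-0.09,1.0],"delta_rot":[0,-0.002,-0.005]},{"hand":0,"xyz":[0.1,-0.09,2.0],"delta_rot":[0,-0.002,-0.005]},{"hand":0,"xyz":[0.1,-0.09,3.0],"delta_rot":[0,-0.002,-0.005]},{"hand":0,"xyz":[0.1,-0.09,4.0],"delta_rot":[0,-0.002,-0.005]},{"hand":0,"xyz":[0.1,-0.09,4.0],"delta_rot":[0,-0.002,-0.005]},{"hand":0,"xyz":[0.1,-0.09,4.0],"delta_rot":[0,-0.002,-0.005]}])

```text
clock: 10.7
position: [442.0, -145.0, 73.8]
ee_rot: [0.72, 0.686, 0.071, 0.076]
contact_force: [-0.4, 0.1, -0.6]
gripper_width: 0.0
```

```bash
python3 d2.py 50 55; python3 look.py pics/F.png
```

```text
10.7 [ 442.02 -144.99   73.76] [-0.4   0.07 -0.56] [ 0.046  0.283 -0.763  0.067 -0.319 -1.728] [ 0.005 -0.02   0.016  0.008 -0.003 -0.006]
[ 460.3 -145.5   74.2] ([0.039, 1.803, 0.332], [-0.0016, 0.0013, -0.0002])
corner out 68.36 side -0.42 z 54.5 lean 11.906118851824095
10.7 [ 442.02 -144.99   73.76] 0.0 [-0.4   0.07 -0.56] [ 0.05  0.28 -0.76  0.07 -0.32 -1.73]
```

View pics/F.png

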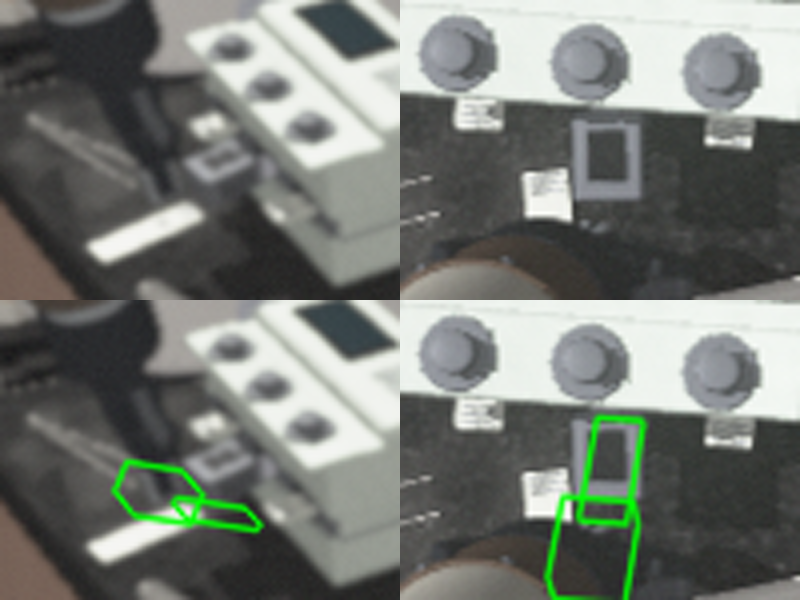

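Emit:
apply_moves(steps=[{"hand":0,"xyz":[0.04,0.6,0.13],"delta_rot":[0,0,0]},{"hand":0,"xyz":[0.04,1.0,0.22],"delta_rot":[0,0,0]},{"hand":0,"xyz":[0.04,1.3,0.27],"delta_rot":[0,0,0]},{"hand":0,"xyz":[0.04,1.55,0.32],"delta_rot":[0,0,0]},{"hand":0,"xyz":[0.04,1.8,0.36],"delta_rot":[0,0,0]},{"hand":0,"xyz":[0.04,1.8,0.36],"delta_rot":[0,0,0]}])

```text
clock: 11.3
position: [455.0, -145.4, 72.5]
ee_rot: [0.721, 0.686, 0.066, 0.071]
contact_force: [-11.1, 2.0, 6.8]
gripper_width: 0.3
```

```bash
python3 d2.py 46 55; python3 look.py pics/G.png
```

```text
11.3 [ 455.01 -145.42   72.53] [-11.07   2.02   6.8 ] [ 0.044  0.305 -0.724  0.059 -0.349 -1.719] [ 0.001 -0.005 -0.01   0.002  0.015 -0.002]
[ 464.3 -145.7   74.2] ([0.019, 0.948, 0.013], [-0.0148, 0.0024, -0.0018])
corner out 55.61 side -0.25 z 53.07 lean 11.151366773096719
11.3 [ 455.01 -145.42   72.53] 0.3 [-11.07   2.02   6.8 ] [ 0.04  0.3  -0.72  0.06 -0.35 -1.72]
```

View pics/G.png

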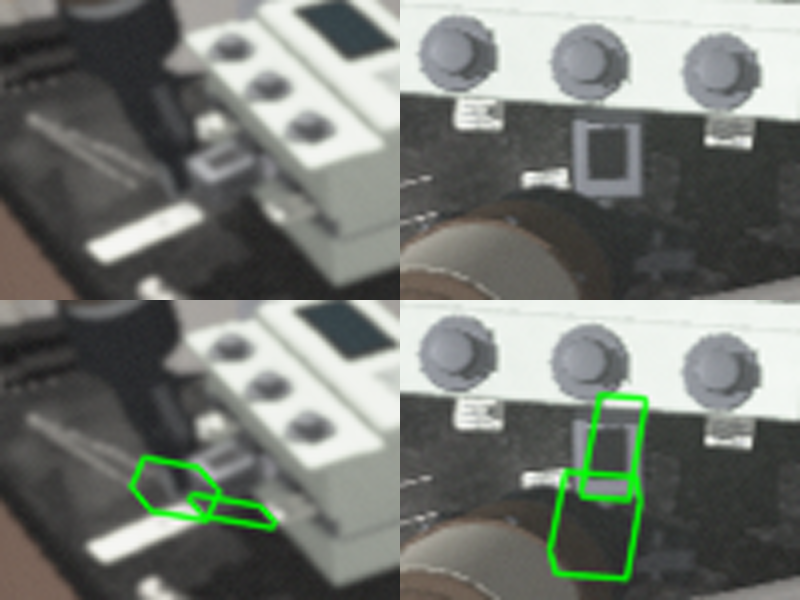

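Emit:
apply_moves(steps=[{"hand":0,"xyz":[0,0.02,-0.1],"delta_rot":[0,0,0]},{"hand":0,"xyz":[0,0.04,-0.2],"delta_rot":[0,0,0]},{"hand":0,"xyz":[0,0.06,-0.3],"delta_rot":[0,0,0]},{"hand":0,"xyz":[0,0.08,-0.4],"delta_rot":[0,0,0]},{"hand":0,"xyz":[0,0.08,-0.4],"delta_rot":[0,0,0]}])

```text
clock: 11.82
position: [462.5, -145.0, 79.3]
ee_rot: [0.72, 0.686, 0.072, 0.077]
contact_force: [0.0, -0.8, 0.2]
gripper_width: 0.0
```

```bash
python3 d2.py 46 55
```

```text
11.8167 [ 462.5  -145.01   79.27] [ 0.   -0.82  0.16] [ 0.044  0.297 -0.712  0.06  -0.352 -1.717] [ 0.001  0.004 -0.006  0.001  0.005 -0.001]
[ 464.3 -145.7   74.2] ([-0.059, 0.078, 0.532], [0.002, 0.0012, 0.0009])
corner out 47.84 side 0.58 z 60.07 lean 12.114853753068596
```

Emit:
apply_moves(steps=[{"hand":0,"xyz":[0,0.1,0.02],"delta_rot":[0,0,0]},{"hand":0,"xyz":[0,0.2,0.04],"delta_rot":[0,0,0]},{"hand":0,"xyz":[0,0.3,0.05],"delta_rot":[0,0,0]},{"hand":0,"xyz":[0,0.3,0.05],"delta_rot":[0,0,0]}])

```text
clock: 12.15
position: [463.5, -145.2, 78.3]
ee_rot: [0.72, 0.686, 0.071, 0.075]
contact_force: [-2.9, 1.9, 1.0]
gripper_width: -0.1
```

```bash
python3 d2.py 46 60; python3 look.py pics/H.png
```

```text
12.15 [ 463.47 -145.19   78.27] [-2.93  1.92  0.99] [ 0.043  0.301 -0.707  0.059 -0.357 -1.716] [-0.    -0.002 -0.003  0.002  0.01  -0.002]
[ 464.3 -145.7   79.2] ([-0.047, 0.107, -0.076], [-0.0027, 0.0015, 0.0003])
corner out 46.95 side 0.44 z 59.0 lean 11.843625244723945
12.15 [ 463.47 -145.19   78.27] -0.1 [-2.93  1.92  0.99] [ 0.04  0.3  -0.71  0.06 -0.36 -1.72]
```

View pics/H.png

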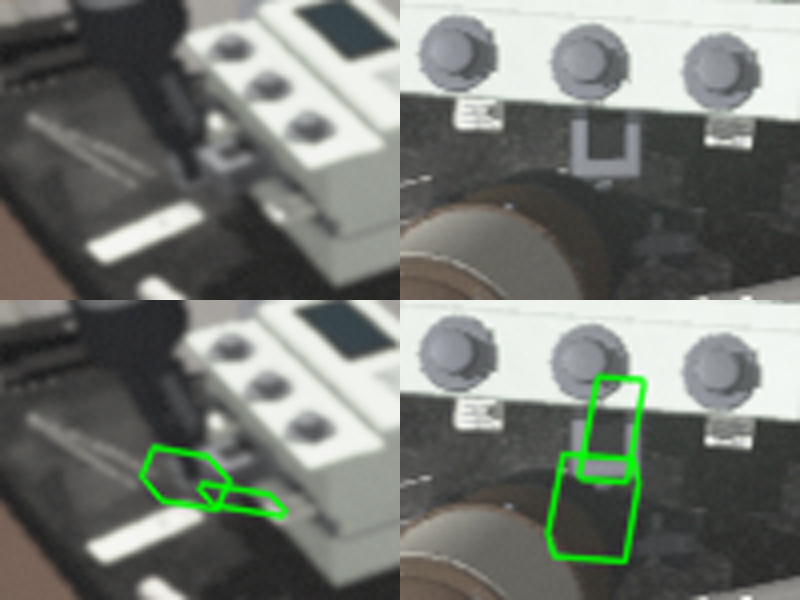

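Emit:
apply_moves(steps=[{"hand":0,"xyz":[0,0.12,-0.08],"delta_rot":[0,0,0]},{"hand":0,"xyz":[0,0.24,-0.16],"delta_rot":[0,0,0]},{"hand":0,"xyz":[0,0.36,-0.24],"delta_rot":[0,0,0]},{"hand":0,"xyz":[0,0.48,-0.24],"delta_rot":[0,0,0]},{"hand":0,"xyz":[0,0.48,-0.24],"delta_rot":[0,0,0]}])

```text
clock: 12.67
position: [464.2, -145.3, 80.2]
ee_rot: [0.721, 0.686, 0.068, 0.073]
contact_force: [-9.1, 4.6, 0.7]
gripper_width: -0.2
```

```bash
python3 d2.py 46 60
```

```text
12.6667 [ 464.19 -145.32   80.16] [-9.1   4.56  0.67] [ 0.043  0.301 -0.697  0.054 -0.375 -1.712] [-0.    -0.002 -0.005  0.001  0.006 -0.002]
[ 464.3 -145.7   79.2] ([-0.037, -0.001, 0.094], [-0.0104, 0.0017, -0.0009])
corner out 46.37 side 0.32 z 60.77 lean 11.404984045953743
```

Emit:
apply_moves(steps=[{"hand":0,"xyz":[0,0.15,-0.2],"delta_rot":[0,0,0]},{"hand":0,"xyz":[0,0.25,-0.4],"delta_rot":[0,0,0]},{"hand":0,"xyz":[0,0.35,-0.4],"delta_rot":[0,0,0]},{"hand":0,"xyz":[0,0.35,-0.4],"delta_rot":[0,0,0]}])

```text
clock: 13.0
position: [464.8, -145.5, 83.8]
ee_rot: [0.721, 0.686, 0.066, 0.071]
contact_force: [-10.1, 4.2, -2.1]
gripper_width: -0.1
```

```bash
python3 d2.py 46 60; python3 look.py pics/I.png
```

```text
13.0 [ 464.84 -145.53   83.83] [-10.11   4.18  -2.15] [ 0.042  0.296 -0.687  0.051 -0.394 -1.709] [ 0.001  0.002 -0.002  0.001  0.005 -0.   ]
[ 464.3 -145.7   79.2] ([-0.018, -0.137, 0.441], [-0.0148, 0.0019, -0.0017])
corner out 45.79 side 0.13 z 64.37 lean 11.154261801046937
13.0 [ 464.84 -145.53   83.83] -0.1 [-10.11   4.18  -2.15] [ 0.04  0.3  -0.69  0.05 -0.39 -1.71]
```

View pics/I.png

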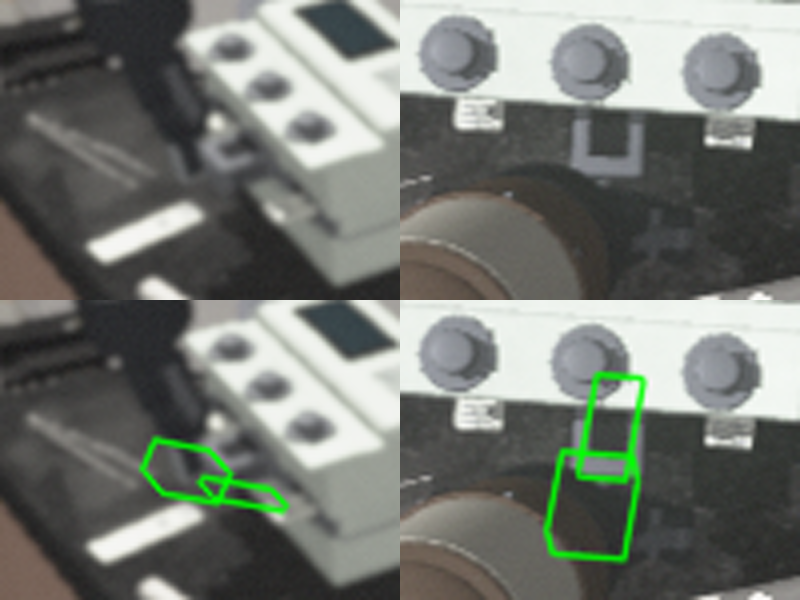

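Emit:
apply_moves(steps=[{"hand":0,"xyz":[0,0.2,0.04],"delta_rot":[0,0,0]},{"hand":0,"xyz":[0,0.4,0.08],"delta_rot":[0,0,0]},{"hand":0,"xyz":[0,0.6,0.12],"delta_rot":[0,0,0]},{"hand":0,"xyz":[0,0.6,0.12],"delta_rot":[0,0,0]},{"hand":0,"xyz":[0,0.6,0.12],"delta_rot":[0,0,0]}])

```text
clock: 13.52
position: [465.3, -145.6, 81.9]
ee_rot: [0.722, 0.685, 0.062, 0.067]
contact_force: [-18.6, 8.2, 3.7]
gripper_width: 0.2
```

```bash
python3 d2.py 46 60; cat > home.py <<'E'
from h import *
from bench import get_image
import sys
outs=[float(v) for v in sys.argv[2:]]
Mz,_=orient(BYAW,0);bx=_; Rb=R.from_euler('z',BYAW).as_matrix()
ims=[]
for n in('side','top'):
    q=get_image(n); c=np.clip(proj(q,BAY-bx*20)[0]-[32,24],0,[576,432]).astype(int); K=8
    crop=cv2.resize(q['frame'][c[1]:c[1]+36,c[0]:c[0]+48],(384,288),interpolation=cv2.INTER_CUBIC)
    fs=[crop]
    for o in outs:
        f=crop.copy()
        b=box(-46,0,18,0,24)-[o,0,0]
        uv=cv2.convexHull(proj(q,b@Rb.T+BAY).astype(np.float32)); uv=(uv-c+.5)*8-.5
        cv2.polylines(f,[np.round(uv*16).astype(np.int32)],True,(0,255,0),1,cv2.LINE_AA,4)
        fs.append(f)
    ims.append(np.vstack(fs))
cv2.imwrite(sys.argv[1],np.hstack(ims))
E
python3 home.py pics/J.png 0
```

```text
13.5167 [ 465.31 -145.64   81.92] [-18.55   8.21   3.69] [ 0.041  0.303 -0.679  0.047 -0.408 -1.706] [-0.001  0.    -0.002 -0.     0.004  0.002]
[ 464.3 -145.7   79.2] ([-0.011, -0.144, 0.247], [-0.027, 0.0021, -0.0034])
corner out 45.56 side 0.02 z 62.28 lean 10.455453289974654
```

View pics/J.png

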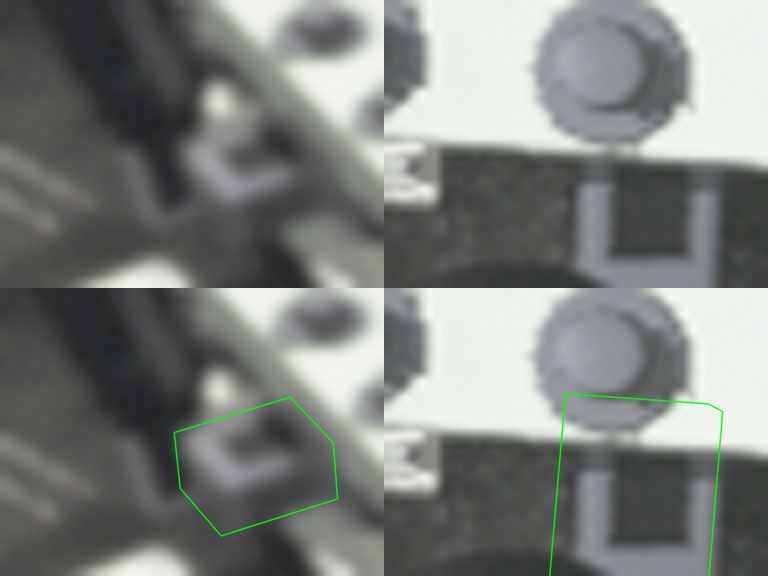

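Emit:
apply_moves(steps=[{"hand":0,"xyz":[0,-0.6,-0.1],"delta_rot":[0,0,0]},{"hand":0,"xyz":[0,-1.5,-0.3],"delta_rot":[0,0,0]},{"hand":0,"xyz":[0,-2.5,-2.0],"delta_rot":[0,0,0]},{"hand":0,"xyz":[0,-3.5,-4.0],"delta_rot":[0.05,0,0]},{"hand":0,"xyz":[0,-4.5,-6.0],"delta_rot":[0.1,0,0]},{"hand":0,"xyz":[0,-4.5,-6.0],"delta_rot":[0.1,0,0]},{"hand":0,"xyz":[0,-4.5,-6.0],"delta_rot":[0.1,0,0]}])

```text
clock: 14.2
position: [423.4, -143.1, 138.2]
ee_rot: [0.723, 0.689, 0.04, 0.043]
contact_force: [0.6, 0.7, 0.3]
gripper_width: -0.1
```

```bash
python3 d2.py 68 54.5;python3 home.py pics/K.png 0
```

```text
14.2 [ 423.38 -143.06  138.16] [0.56 0.68 0.3 ] [ 0.048  0.166 -0.653  0.021 -0.636 -1.683] [ 0.001  0.033 -0.033 -0.01   0.002 -0.001]
[ 442.4 -144.6   73.7] ([-0.056, 1.137, 6.621], [-0.0923, 0.0012, 0.0009])
corner out 88.87 side 0.61 z 117.59 lean 6.71349005452793
```

View pics/K.png

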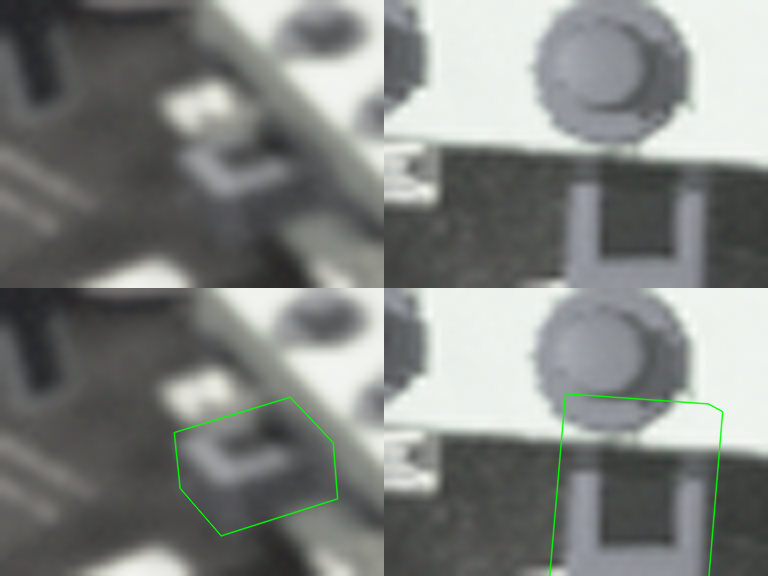

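```bash
cat > home2.py <<'E'
from h import *
from bench import get_image
import sys
outs=[float(v) for v in sys.argv[2:]]
bx=orient(BYAW,0)[1]; Rb=R.from_euler('z',BYAW).as_matrix()
q=get_image('top'); c=np.array(proj(q,BAY-bx*25)[0]-[22,22]).astype(int); K=12
crop=cv2.resize(q['frame'][c[1]:c[1]+44,c[0]:c[0]+33],(396,528),interpolation=cv2.INTER_CUBIC)
f=crop.copy()
for o,col in zip(outs,((0,255,0),(0,0,255))):
    t=np.array([[-46-o,-18,24],[-46-o,18,24],[-o,18,24],[-o,-18,24]])
    uv=(proj(q,t@Rb.T+BAY)-c+.5)*K-.5
    cv2.polylines(f,[np.round(uv*16).astype(np.int32)],True,col,1,cv2.LINE_AA,4)
cv2.imwrite(sys.argv[1],np.hstack([crop,f]))
E
python3 home2.py pics/L.png 0 4
```

```text
(no output)
```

View pics/L.png

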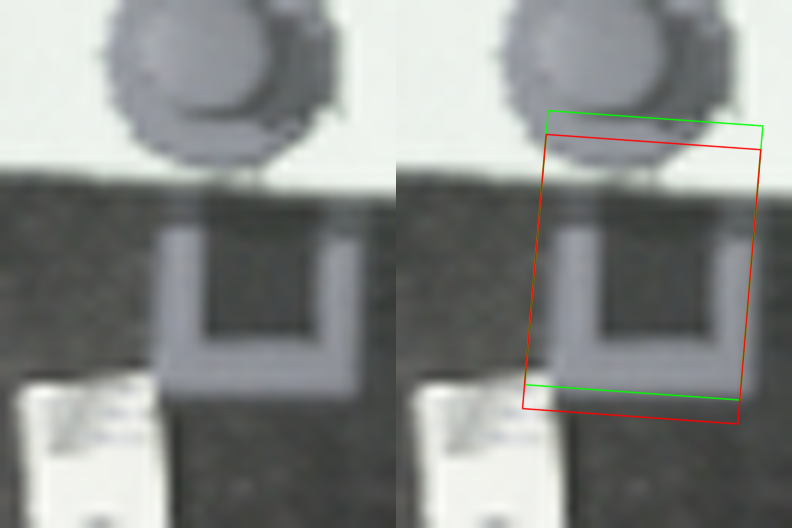

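```bash
python3 d2.py 62 62 12 11
```

```text
14.35 [ 421.24 -143.04  135.86] [ 0.19 -0.38 -0.12] [ 0.048  0.169 -0.656  0.02  -0.637 -1.683] [-0.     0.012 -0.007 -0.001 -0.008  0.001]
[ 448.9 -133.9   81.2] ([1.054, 2.101, 5.726], [-0.0994, 0.0015, 0.0005])
corner out 91.16 side 0.51 z 115.2 lean 6.306172910456925
```

Emit:
apply_moves(steps=[{"hand":0,"xyz":[0.4,0.3,1.6],"delta_rot":[-0.03,0,0]},{"hand":0,"xyz":[0.8,0.7,3.2],"delta_rot":[-0.06,0,0]},{"hand":0,"xyz":[1.05,1.3,4.6],"delta_rot":[-0.1,0.001,0]},{"hand":0,"xyz":[1.05,2.1,5.72],"delta_rot":[-0.1,0.001,0]},{"hand":0,"xyz":[1.05,2.1,5.72],"delta_rot":[-0.1,0.001,0]},{"hand":0,"xyz":[1.05,2.1,5.72],"delta_rot":[-0.1,0.001,0]}])

```text
clock: 14.85
position: [448.4, -134.0, 80.7]
ee_rot: [0.72, 0.686, 0.071, 0.075]
contact_force: [-0.1, 0.9, -0.3]
gripper_width: 0.0
```

```bash
python3 d2.py 47 64 12 11
```

```text
14.85 [ 448.41 -133.95   80.65] [-0.05  0.89 -0.27] [ 0.073  0.272 -0.753  0.077 -0.341 -1.763] [-0.    -0.033  0.006 -0.002 -0.008  0.002]
[ 463.9 -134.7   83.2] ([0.004, 1.569, 0.066], [-0.0024, 0.0007, 0.0009])
corner out 62.54 side 10.94 z 61.39 lean 11.864698574997101
```

Push past contact by about 5 mm commanded, which earlier gave roughly 10–15 N, with a slight upward bias.

Emit:
apply_moves(steps=[{"hand":0,"xyz":[0,0.6,0.05],"delta_rot":[0,0,0]},{"hand":0,"xyz":[0,1.1,0.05],"delta_rot":[0,0,0]},{"hand":0,"xyz":[0,1.4,0.0],"delta_rot":[0,0,0]},{"hand":0,"xyz":[0,1.6,-0.05],"delta_rot":[0,0,0]},{"hand":0,"xyz":[0,1.8,-0.1],"delta_rot":[0,0,0]},{"hand":0,"xyz":[0,2.0,-0.1],"delta_rot":[0,0,0]},{"hand":0,"xyz":[0,2.15,-0.15],"delta_rot":[0,0,0]},{"hand":0,"xyz":[0,2.15,-0.2],"delta_rot":[0,0,0]}])

```text
clock: 15.52
position: [465.1, -134.9, 86.5]
ee_rot: [0.721, 0.686, 0.069, 0.073]
contact_force: [-6.0, 3.8, 0.2]
gripper_width: -0.4
```

```bash
python3 d2.py 47 64 12 11;python3 home2.py pics/M.png 0
```

```text
15.5167 [ 465.12 -134.85   86.48] [-6.02  3.83  0.16] [ 0.068  0.285 -0.7    0.064 -0.387 -1.745] [-0.001 -0.013  0.002  0.002 -0.003  0.001]
[ 463.9 -134.7   83.2] ([0.013, -0.187, 0.294], [-0.0089, 0.0008, -0.0009])
corner out 45.92 side 10.84 z 67.11 lean 11.48842558098931
```

View pics/M.png

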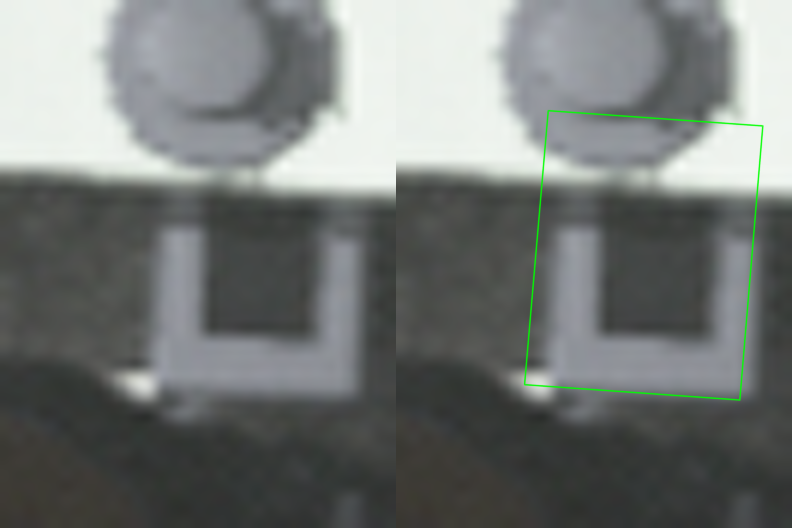

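Emit:
apply_moves(steps=[{"hand":0,"xyz":[0,0.2,0.05],"delta_rot":[0,0,0]},{"hand":0,"xyz":[0,0.4,0.08],"delta_rot":[0,0,0]},{"hand":0,"xyz":[0,0.6,0.1],"delta_rot":[0,0,0]},{"hand":0,"xyz":[0,0.6,0.1],"delta_rot":[0,0,0]},{"hand":0,"xyz":[0,0.6,0.1],"delta_rot":[0,0,0]}])

```text
clock: 15.98
position: [465.5, -134.9, 84.6]
ee_rot: [0.722, 0.686, 0.065, 0.068]
contact_force: [-16.2, 10.8, 4.8]
gripper_width: -0.0
```

```bash
python3 d2.py 47 64 12 11;python3 home2.py pics/N.png 0
```

```text
15.9833 [ 465.5  -134.89   84.63] [-16.24  10.82   4.83] [ 0.067  0.292 -0.692  0.058 -0.4   -1.741] [ 0.002 -0.003 -0.     0.     0.001  0.001]
[ 463.9 -134.7   83.2] ([0.015, -0.186, 0.107], [-0.0211, 0.0011, -0.0025])
corner out 45.78 side 10.79 z 65.08 lean 10.789532603537415
```

View pics/N.png

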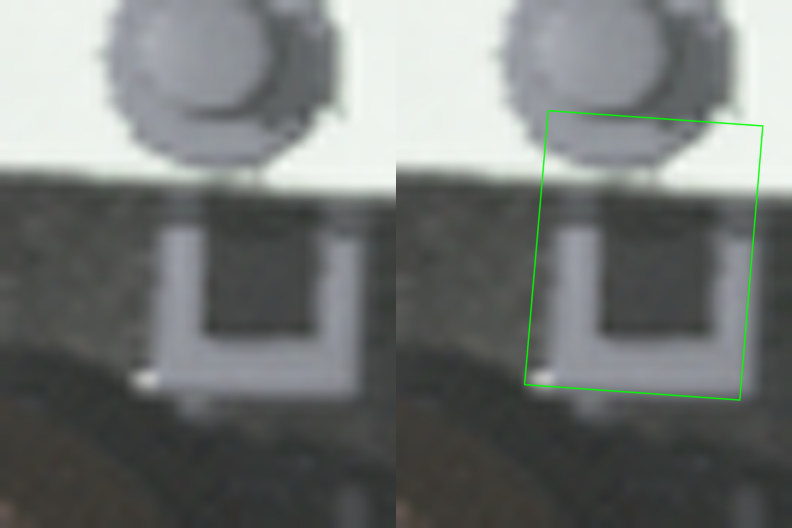

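Emit:
apply_moves(steps=[{"hand":0,"xyz":[0,-0.6,-0.1],"delta_rot":[0,0,0]},{"hand":0,"xyz":[0,-1.6,-0.3],"delta_rot":[0,0,0]},{"hand":0,"xyz":[0,-2.5,-2.5],"delta_rot":[0,0,0]},{"hand":0,"xyz":[-0.5,-3.0,-5.5],"delta_rot":[0.05,0,0]},{"hand":0,"xyz":[-1.0,-3.0,-8.5],"delta_rot":[0.12,0,0]},{"hand":0,"xyz":[-1.0,-3.0,-9.5],"delta_rot":[0.19,0,0]},{"hand":0,"xyz":[-1.0,-3.0,-9.5],"delta_rot":[0.19,0,0]}])

```text
clock: 16.62
position: [430.0, -143.2, 179.2]
ee_rot: [0.724, 0.69, 0.01, 0.011]
contact_force: [0.9, 0.2, 0.6]
gripper_width: 0.2
```

```bash
cat > key.py <<'E'
from h import *
import sys
K=np.array([533.0,-149.1,float(sys.argv[1])])
s,p,M=cur(); T,bx=orient(BYAW,0)
print(s['clock'],p.round(2),s['contact_force'].round(2),s['joints'].round(2),s['joint_vel'].round(3))
tip=p+22*M[:,2]; print('tip',tip.round(2),delta(p,M,K-22*T[:,2],T))
E
python3 key.py 135; python3 home.py pics/O.png 0; python3 home2.py pics/O2.png 0
```

```text
16.6167 [ 430.04 -143.22  179.24] [0.86 0.17 0.64] [ 0.04  0.15 -0.52  0.   -0.86 -1.66] [ 0.007  0.023 -0.118 -0.026  0.127 -0.014]
tip [ 430.69 -143.27  157.25] ([-0.092, 10.242, 2.528], [0.0296, 0.0009, 0.0011])
```

View pics/O2.png

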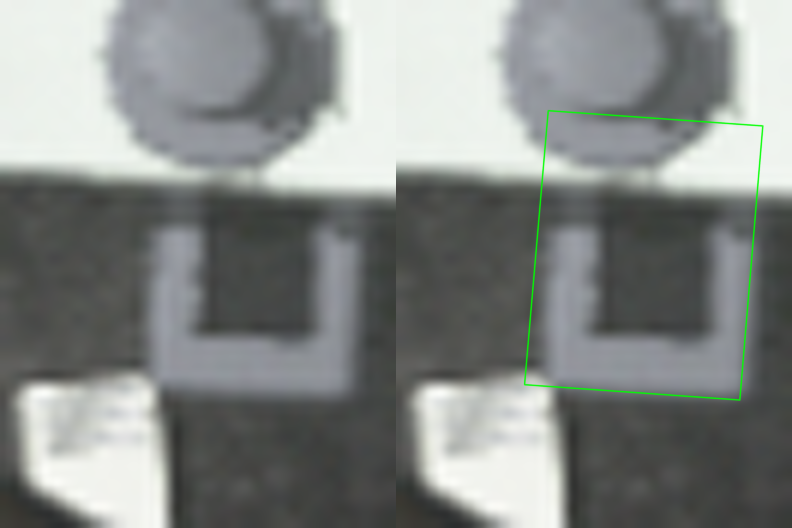

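View pics/O.png

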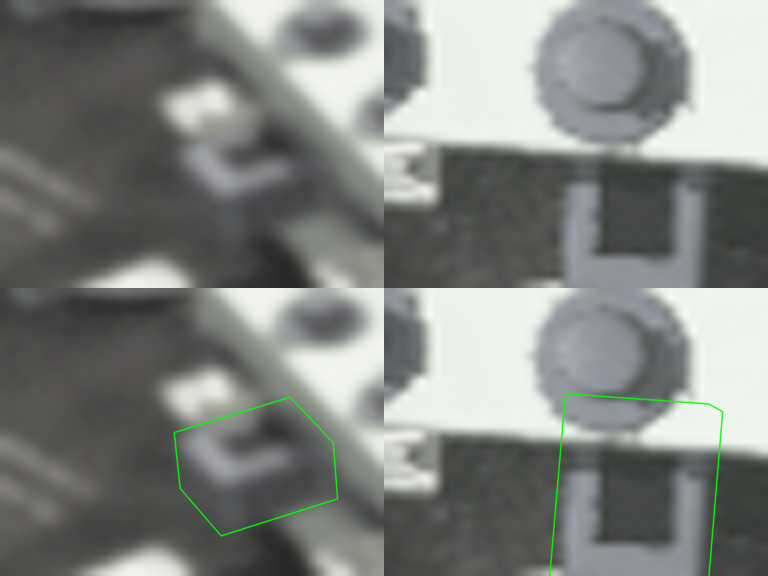

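Emit:
apply_moves(steps=[{"hand":0,"xyz":[0,3.5,0.3],"delta_rot":[0.01,0,0]},{"hand":0,"xyz":[-0.05,7.0,0.6],"delta_rot":[0.02,0,0]},{"hand":0,"xyz":[-0.09,10.24,1.0],"delta_rot":[0.03,0.001,0.001]},{"hand":0,"xyz":[-0.09,10.24,2.0],"delta_rot":[0.03,0.001,0.001]},{"hand":0,"xyz":[-0.09,10.24,2.5],"delta_rot":[0.03,0.001,0.001]},{"hand":0,"xyz":[-0.09,10.24,2.5],"delta_rot":[0.03,0.001,0.001]},{"hand":0,"xyz":[-0.09,10.24,2.5],"delta_rot":[0.03,0.001,0.001]}])

```text
clock: 17.35
position: [526.5, -148.6, 150.9]
ee_rot: [0.724, 0.689, -0.005, -0.005]
contact_force: [0.6, 0.5, 1.1]
gripper_width: 0.1
```

```bash
python3 key.py 122; python3 look.py pics/P.png
```

```text
17.35 [ 526.47 -148.62  150.86] [0.59 0.46 1.1 ] [ 0.02  0.36 -0.32 -0.   -0.91 -1.64] [ 0.001 -0.025  0.021  0.007 -0.002  0.002]
tip [ 526.17 -148.6   128.87] ([-0.015, 0.664, 0.677], [-0.0138, -0.0003, -0.0005])
17.35 [ 526.47 -148.62  150.86] 0.1 [0.59 0.46 1.1 ] [ 0.02  0.36 -0.32 -0.   -0.91 -1.64]
```

View pics/P.png

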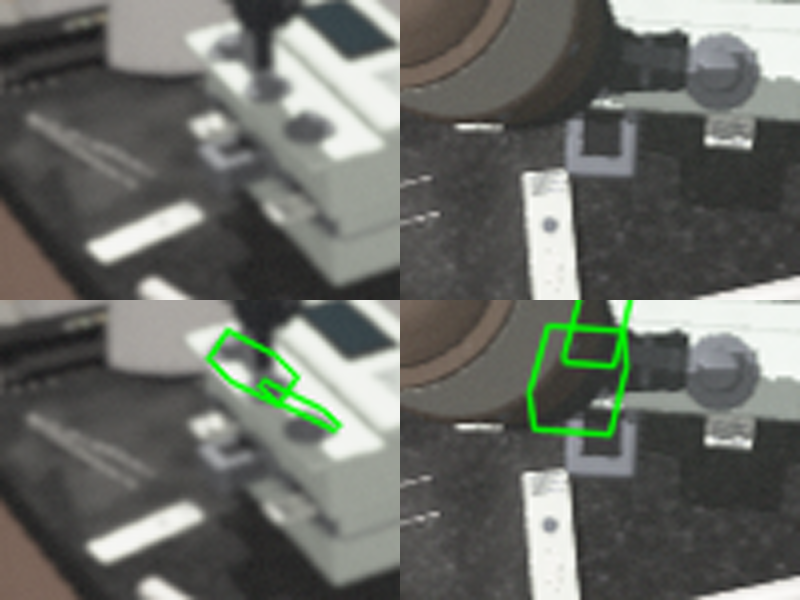

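Emit:
apply_moves(steps=[{"hand":0,"xyz":[-0.02,0.66,0],"delta_rot":[-0.014,0,0]},{"hand":0,"xyz":[-0.02,0.66,0.3],"delta_rot":[-0.014,0,0]},{"hand":0,"xyz":[-0.02,0.66,0.5],"delta_rot":[-0.014,0,0]},{"hand":0,"xyz":[-0.02,0.66,0.5],"delta_rot":[-0.014,0,0]},{"hand":0,"xyz":[-0.02,0.66,0.5],"delta_rot":[-0.014,0,0]}])

```text
clock: 17.87
position: [534.7, -149.2, 146.8]
ee_rot: [0.724, 0.689, 0.001, 0.001]
contact_force: [-0.3, 1.1, -0.2]
gripper_width: -0.1
```

```bash
python3 key.py 120; python3 look.py pics/Q.png
```

```text
17.8667 [ 534.68 -149.2   146.83] [-0.27  1.1  -0.15] [ 0.02  0.37 -0.31 -0.   -0.89 -1.64] [-0.     0.001  0.004  0.002 -0.001  0.001]
tip [ 534.75 -149.19  124.83] ([0.002, -0.17, 0.483], [0.003, -0.0005, -0.0006])
17.8667 [ 534.68 -149.2   146.83] -0.1 [-0.27  1.1  -0.15] [ 0.02  0.37 -0.31 -0.   -0.89 -1.64]
```

View pics/Q.png

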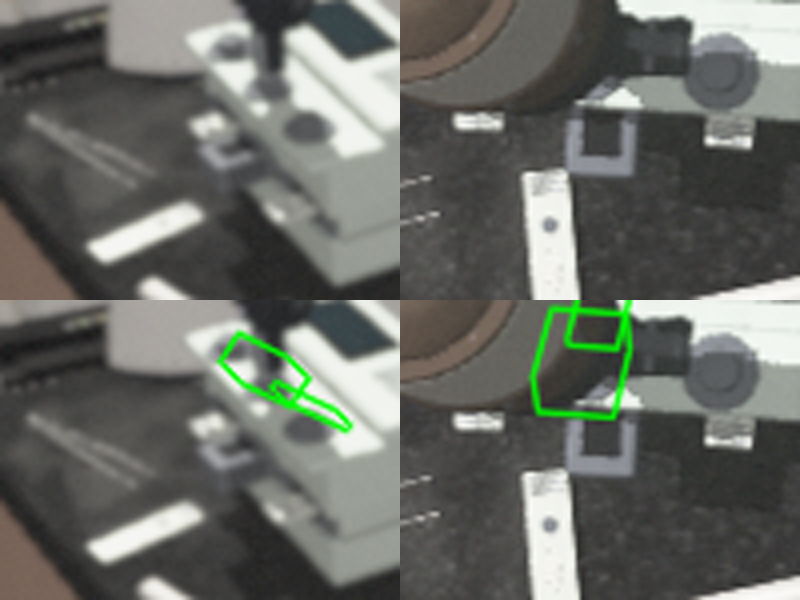

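Emit:
apply_moves(steps=[{"hand":0,"xyz":[0,-0.15,0.2],"delta_rot":[0.003,0,0]},{"hand":0,"xyz":[0,-0.15,0.4],"delta_rot":[0.003,0,0]},{"hand":0,"xyz":[0,-0.15,0.55],"delta_rot":[0.003,0,0]},{"hand":0,"xyz":[0,-0.15,0.7],"delta_rot":[0.003,0,0]},{"hand":0,"xyz":[0,-0.15,0.7],"delta_rot":[0.003,0,0]},{"hand":0,"xyz":[0,-0.15,0.7],"delta_rot":[0.003,0,0]}])

```text
clock: 18.47
position: [534.0, -149.2, 141.0]
ee_rot: [0.724, 0.69, 0.001, 0.001]
contact_force: [-1.2, 0.4, 7.6]
gripper_width: -0.5
```

```bash
python3 key.py 120
```

```text
18.4667 [ 533.95 -149.18  141.04] [-1.16  0.45  7.64] [ 0.02  0.37 -0.32  0.   -0.88 -1.64] [-0.002 -0.001 -0.002  0.001  0.003  0.   ]
tip [ 533.99 -149.18  119.04] ([0.003, -0.096, -0.096], [0.0017, -0.0, 0.0001])
```

Emit:
apply_moves(steps=[{"hand":0,"xyz":[0,0,0.1],"delta_rot":[0,0,0]},{"hand":0,"xyz":[0,0,0.2],"delta_rot":[0,0,0]},{"hand":0,"xyz":[0,0,0.2],"delta_rot":[0,0,0]},{"hand":0,"xyz":[0,0,0.2],"delta_rot":[0,0,0]}])

```text
clock: 18.8
position: [534.0, -149.2, 140.9]
ee_rot: [0.724, 0.69, 0.001, 0.001]
contact_force: [-4.5, 2.8, 15.8]
gripper_width: -0.2
```

```bash
python3 key.py 120; python3 look.py pics/R.png
```

```text
18.8 [ 534.   -149.22  140.86] [-4.49  2.79 15.83] [ 0.02  0.37 -0.32  0.   -0.87 -1.64] [ 0.001 -0.    -0.001  0.002  0.     0.   ]
tip [ 534.05 -149.23  118.86] ([0.007, -0.1, -0.114], [0.0024, 0.0005, 0.0008])
18.8 [ 534.   -149.22  140.86] -0.2 [-4.49  2.79 15.83] [ 0.02  0.37 -0.32  0.   -0.87 -1.64]
```

View pics/R.png

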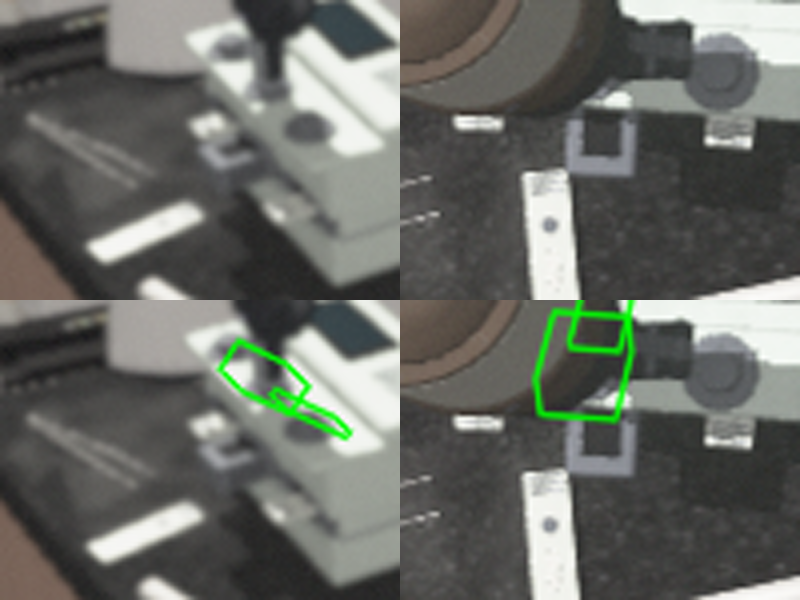

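Emit:
apply_moves(steps=[{"hand":0,"xyz":[0,0,-0.25],"delta_rot":[0,0,0]},{"hand":0,"xyz":[0,0,-0.4],"delta_rot":[0,0,0]},{"hand":0,"xyz":[0,0,-0.4],"delta_rot":[0,0,0]},{"hand":0,"xyz":[0,0,-0.4],"delta_rot":[0,0,0]}])

```text
clock: 19.23
position: [533.9, -149.2, 142.1]
ee_rot: [0.724, 0.689, 0.001, 0.0]
contact_force: [1.5, -0.3, 3.4]
gripper_width: -0.1
```

```bash
python3 key.py 120
```

```text
19.2333 [ 533.9  -149.19  142.08] [ 1.5  -0.31  3.44] [ 0.02  0.37 -0.32 -0.   -0.88 -1.64] [ 0.001  0.004  0.001  0.     0.002 -0.001]
tip [ 533.93 -149.19  120.08] ([0.005, -0.09, 0.007], [0.0015, -0.0003, -0.0004])
```

Emit:
apply_moves(steps=[{"hand":0,"xyz":[0,0,-0.5],"delta_rot":[0,0,0]},{"hand":0,"xyz":[0,0,-2.0],"delta_rot":[0,0,0]},{"hand":0,"xyz":[0,0,-5.0],"delta_rot":[0,0,0]},{"hand":0,"xyz":[0,-3.5,-7.0],"delta_rot":[0,0,0]},{"hand":0,"xyz":[-3,-6.0,-9.0],"delta_rot":[0,0,0]},{"hand":0,"xyz":[-6.5,-8.0,-10.0],"delta_rot":[0,0,0]},{"hand":0,"xyz":[-10,-9.0,-11.0],"delta_rot":[0,0,0]},{"hand":0,"xyz":[-13,-9.0,-11.0],"delta_rot":[0,0,0]},{"hand":0,"xyz":[-13,-9.0,-11.0],"delta_rot":[0,0,0]},{"hand":0,"xyz":[-13,-9.0,-11.0],"delta_rot":[0,0,0]}])

```text
clock: 20.07
position: [435.8, -275.4, 250.9]
ee_rot: [0.726, 0.688, -0.0, -0.001]
contact_force: [-0.0, 0.4, -0.7]
gripper_width: -0.1
```

```bash
python3 key.py 120; python3 home.py pics/S.png 0; python3 home2.py pics/S2.png 0; python3 - <<'E'
from bench import get_image
import cv2
cv2.imwrite('pics/Sfull.png',get_image('top')['frame'])
E
```

```text
20.0667 [ 435.85 -275.42  250.86] [-0.01  0.39 -0.71] [-0.25  0.2  -0.26 -0.   -1.11 -1.37] [ 0.043 -0.002 -0.017 -0.005  0.002 -0.004]
tip [ 435.81 -275.37  228.86] ([13.109, 9.055, 10.89], [-0.0021, -0.0018, -0.004])
```

View pics/S.png

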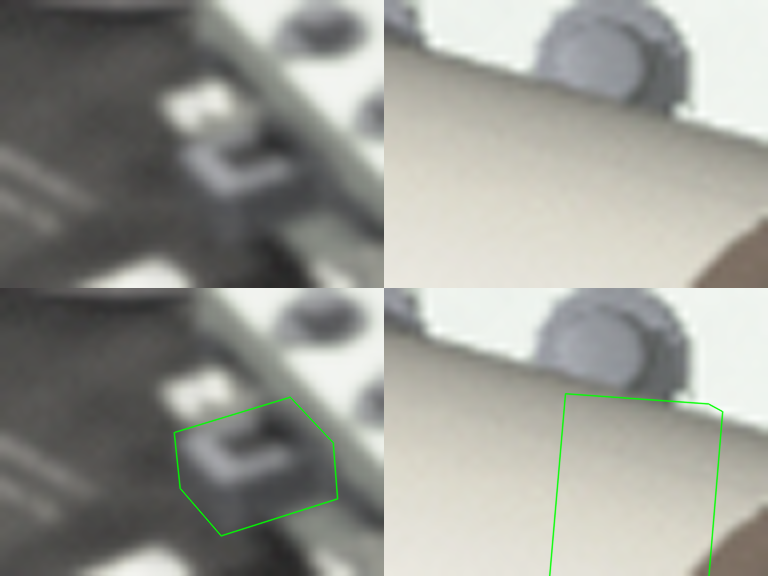

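View pics/S2.png

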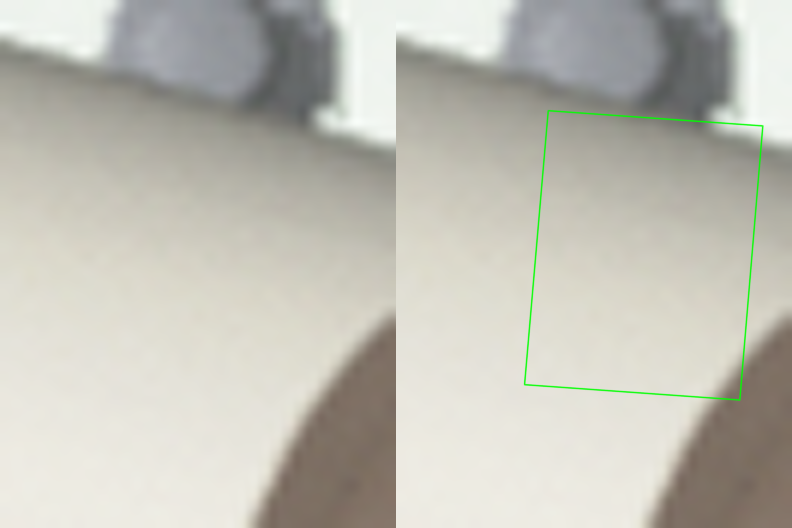

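View pics/Sfull.png

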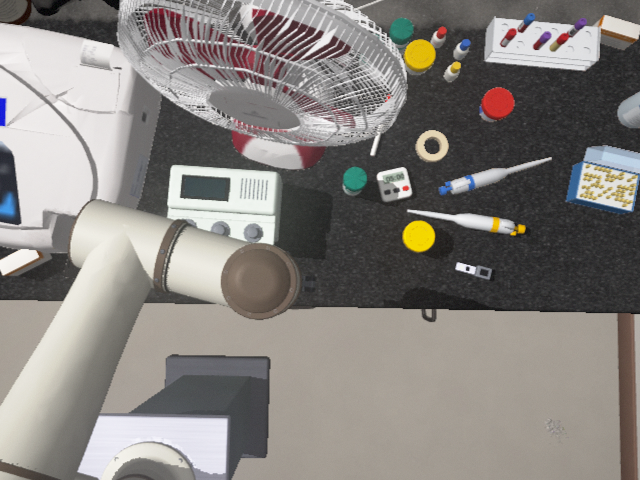

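Emit:
apply_moves(steps=[{"hand":0,"xyz":[-4,0,-1],"delta_rot":[0,0,0]},{"hand":0,"xyz":[-8,0,-2],"delta_rot":[0,0,0]},{"hand":0,"xyz":[-12,-1,-2],"delta_rot":[0,0,0]},{"hand":0,"xyz":[-16,-2,-2],"delta_rot":[0,0,0]},{"hand":0,"xyz":[-20,-3,-2],"delta_rot":[0,0,0]},{"hand":0,"xyz":[-24,-4,-2],"delta_rot":[0,0,0]},{"hand":0,"xyz":[-24,-4,-2],"delta_rot":[0,0,0]},{"hand":0,"xyz":[-24,-4,-2],"delta_rot":[0,0,0]},{"hand":0,"xyz":[-24,-4,-2],"delta_rot":[0,0,0]}])

```text
clock: 21.02
position: [385.6, -511.5, 271.0]
ee_rot: [0.724, 0.69, 0.0, -0.001]
contact_force: [-0.2, -0.0, 0.4]
gripper_width: 0.0
```

```bash
python3 home2.py pics/T2.png 0; python3 look.py pics/T.png
```

```text
21.0667 [ 385.94 -511.07  271.43] -0.2 [-0.49  0.06 -0.2 ] [-0.67  0.4   0.08 -0.   -1.25 -0.95]
```

View pics/T2.png

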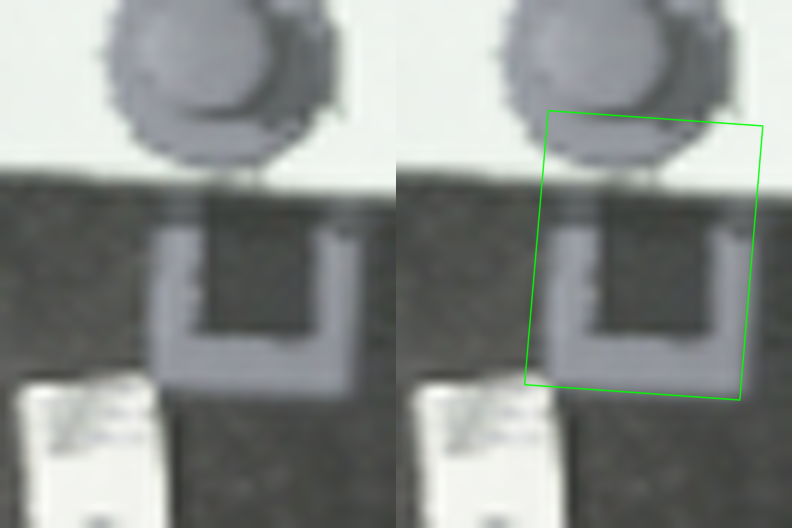

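View pics/T.png

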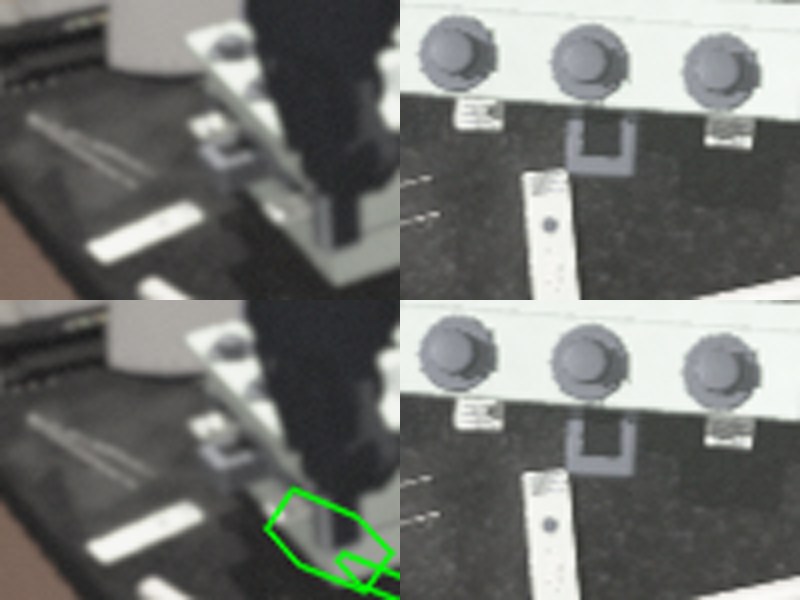

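The plate is still home and square, the key is back up, and the cassettes and bystanders haven't moved. Handing in.

```bash
python3 -c "
from bench import workorder,telemetry
print(workorder.job_done()); print(telemetry.read_state()['clock'])"
```

```text
the job is handed in; nothing more can be done
None
the job is handed in; nothing more can be done
```

I slid the larger check plate into the middle bay, the only free one, and pressed that bay's start key. The key sprang back, and I handed the job in at about 21 s of the 54 s allowed.

**Getting it home:** With the gripper leaning back 40°, joint 5 reached the end of its range (-0.16 rad; lowest reading -0.1607) with about 10 mm still to go. I released the plate and pushed the grip the rest of the way with closed fingers. It jammed once at about 11 N and came free when I raised the push point. It then sat slightly turned, so I squared it with a push on the left side of the grip.

**Plate:** An extra 10 N of push moved it only about 0.15 mm, with the fingertips 45.8 mm from the reader's front (46 mm expected). The final top view shows the rear of the grip within about 1 mm of the expected home position. The shoulder contact itself is hidden under the visor, so I could not see it directly.

**Key:** It reached a firm stop with the fingertips at about 119 mm height and 16 N. The force eased to 3.4 N after backing off 1.2 mm, and the key looked fully up in the last top view. My first estimate of the key's top (about 120 mm) was roughly 4 mm lower than what the press implied.

**Everything else:** In the last views, the cassettes in the left and right bays, the other two keys, the spent cassette and the forceps looked unmoved. The cup and canister looked unmoved too. The arm was clear of everything. I did not check the marker pen closely.

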